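Clamp the frame corners and drive their keys

TASK

Set each glued frame corner from the bench, orange key upwards and point to the front, into the V fences of a corner vice of its own, and press that vice's red cover down until it clicks shut. Once they are all clamped, drive every orange key home with the mallet until it is flush with the wood, never pushing a key with the gripper itself, and lay the mallet back on its green pad. Leave the corners clamped and the other things on the bench where they are.

Things in the scene. Friction and masses are not known exactly. Their poses are not given: they have to be found in the camera images.
- nest_1 (a point): blue corner vice 1 (x -29 to 129, y +-65 mm): point on its nest floor, 22 mm over the bench, where a seated corner's origin lies, the corner's x along this x (which runs from the vice's open front to its hinge; z up). V fences 10 mm high leave 3 mm beside the corner's outer faces; a catch post 22 wide, 28 high stands between the legs at x = 50 to 64 mm
- clamp_1 (a joint): red hinged cover of vice 1, rad: 0 shut flat on the corner, about 1.45 standing up as at the start (1.62 at most). Hinge axis along nest y, 108 mm behind the nest point (x) and 39 mm over it. Plate 6 mm thick, 90 mm wide, reaching 76 mm from the axis. A light spring lifts it; from about 0.35 to 0.2 a sprung ball catch resists (about 10 N at the pad), then snaps and holds it shut, within 0.05 of 0
- clamp_1_pad (a point): centre of the black press pad on the outer face (upper when shut) of cover 1, 66 mm from its hinge axis; z points out of that face. Shut, the cover's front edge ends 32 mm behind the key and leaves it free
- nest_2 (a point): blue corner vice 2 (x -29 to 129, y +-65 mm): point on its nest floor, 22 mm over the bench, where a seated corner's origin lies, the corner's x along this x (which runs from the vice's open front to its hinge; z up). V fences 10 mm high leave 3 mm beside the corner's outer faces; a catch post 22 wide, 28 high stands between the legs at x = 50 to 64 mm
- clamp_2 (a joint): red hinged cover of vice 2, rad: 0 shut flat on the corner, about 1.45 standing up as at the start (1.62 at most). Hinge axis along nest y, 108 mm behind the nest point (x) and 39 mm over it. Plate 6 mm thick, 90 mm wide, reaching 76 mm from the axis. A light spring lifts it; from about 0.35 to 0.2 a sprung ball catch resists (about 10 N at the pad), then snaps and holds it shut, within 0.05 of 0
- clamp_2_pad (a point): centre of the black press pad on the outer face (upper when shut) of cover 2, 66 mm from its hinge axis; z points out of that face. Shut, the cover's front edge ends 32 mm behind the key and leaves it free
- nest_3 (a point): blue corner vice 3 (x -29 to 129, y +-65 mm): point on its nest floor, 22 mm over the bench, where a seated corner's origin lies, the corner's x along this x (which runs from the vice's open front to its hinge; z up). V fences 10 mm high leave 3 mm beside the corner's outer faces; a catch post 22 wide, 28 high stands between the legs at x = 50 to 64 mm
- clamp_3 (a joint): red hinged cover of vice 3, rad: 0 shut flat on the corner, about 1.45 standing up as at the start (1.62 at most). Hinge axis along nest y, 108 mm behind the nest point (x) and 39 mm over it. Plate 6 mm thick, 90 mm wide, reaching 76 mm from the axis. A light spring lifts it; from about 0.35 to 0.2 a sprung ball catch resists (about 10 N at the pad), then snaps and holds it shut, within 0.05 of 0
- clamp_3_pad (a point): centre of the black press pad on the outer face (upper when shut) of cover 3, 66 mm from its hinge axis; z points out of that face. Shut, the cover's front edge ends 32 mm behind the key and leaves it free
- corner_a: glued pale wood frame corner, 0.16 kg: two legs at right angles, each 75 mm long outside, 24 wide, 36 high. Origin on the underside in the middle of the mitre, under the key; x points into the open side of the V: the legs run at +-45 deg to x, their middles at (18, +-18) mm, the outer point at x = -17 mm, the inner at +17 mm. May be absent
- key_a: orange plastic dovetail key, 14 x 18 mm, 32 mm long, started in the mitre of corner_a; origin at the centre of its top: 54 mm over the corner's underside at the start (18 mm proud), 36 mm when flush. The wood grips it with about 6 N, more when struck fast, and it stays where it is driven. Absent with its corner
- corner_b: glued white frame corner, 0.16 kg: two legs at right angles, each 75 mm long outside, 24 wide, 36 high. Origin on the underside in the middle of the mitre, under the key; x points into the open side of the V: the legs run at +-45 deg to x, their middles at (18, +-18) mm, the outer point at x = -17 mm, the inner at +17 mm. May be absent
- key_b: orange plastic dovetail key, 14 x 18 mm, 32 mm long, started in the mitre of corner_b; origin at the centre of its top: 54 mm over the corner's underside at the start (18 mm proud), 36 mm when flush. The wood grips it with about 6 N, more when struck fast, and it stays where it is driven. Absent with its corner
- corner_c: glued brown wood frame corner, 0.16 kg: two legs at right angles, each 75 mm long outside, 24 wide, 36 high. Origin on the underside in the middle of the mitre, under the key; x points into the open side of the V: the legs run at +-45 deg to x, their middles at (18, +-18) mm, the outer point at x = -17 mm, the inner at +17 mm. May be absent
- key_c: orange plastic dovetail key, 14 x 18 mm, 32 mm long, started in the mitre of corner_c; origin at the centre of its top: 54 mm over the corner's underside at the start (18 mm proud), 36 mm when flush. The wood grips it with about 6 N, more when struck fast, and it stays where it is driven. Absent with its corner
- mallet: wooden joiner's mallet, 0.40 kg. Origin on the handle's axis at the grip just behind the head; x along the handle to the head. Head: block from x = +15 to +77 mm, 60 mm wide (y), 70 mm between its two striking faces (z). Handle 28 mm (y) by 26 mm (z), back to x = -110 mm. It stands on a striking face, handle level and clear, axis 41 mm over the bench on its pad
- mallet_head (a point): middle of the mallet's head, 46 mm along x from its origin
- pad_middle (a point): middle of the top of the mallet's green flat pad, 220 mm long (x) by 110 mm (y), fixed, its top 6 mm over the bench
- driver: yellow battery point driver, 230 mm long; bystander, origin under its middle
- hardboard: hardboard backing square, 100 mm, 5 mm thick; bystander, origin under its middle
- screwdriver: steel screwdriver with amber handle, 200 mm; bystander, origin under its middle
- tub: zinc tub of flexible points, 90 mm across, 70 mm high; bystander, origin under its middle
- spacer: blue plastic offset spacer, 85 x 26 mm; bystander, origin under its middle
- glue: glue bottle, 160 mm tall; bystander, origin under its middle
Things that resemble listed ones, but are neither listed nor needed, are in the scene too. Leave any turquoise look-alike of the corner_c alone.

How it is judged (in metres and radians):
On the way, in this order (a step that is already met when the one before it is completed fails the run):
1. every frame corner present is seated in a vice with the vice's cover clicked shut on it (((x of corner_a in the frame of nest_1 between -0.01 and 0.012 m and y of corner_a in the frame of nest_1 between -0.01 and 0.01 m and z of corner_a in the frame of nest_1 between -0.004 and 0.004 m and angle between the x axis of corner_a and the x axis of nest_1, either way round below 0.2 rad and value of joint clamp_1 below 0.07 rad) or (x of corner_a in the frame of nest_2 between -0.01 and 0.012 m and y of corner_a in the frame of nest_2 between -0.01 and 0.01 m and z of corner_a in the frame of nest_2 between -0.004 and 0.004 m and angle between the x axis of corner_a and the x axis of nest_2, either way round below 0.2 rad and value of joint clamp_2 below 0.07 rad) or (x of corner_a in the frame of nest_3 between -0.01 and 0.012 m and y of corner_a in the frame of nest_3 between -0.01 and 0.01 m and z of corner_a in the frame of nest_3 between -0.004 and 0.004 m and angle between the x axis of corner_a and the x axis of nest_3, either way round below 0.2 rad and value of joint clamp_3 below 0.07 rad)) and ((x of corner_b in the frame of nest_1 between -0.01 and 0.012 m and y of corner_b in the frame of nest_1 between -0.01 and 0.01 m and z of corner_b in the frame of nest_1 between -0.004 and 0.004 m and angle between the x axis of corner_b and the x axis of nest_1, either way round below 0.2 rad and value of joint clamp_1 below 0.07 rad) or (x of corner_b in the frame of nest_2 between -0.01 and 0.012 m and y of corner_b in the frame of nest_2 between -0.01 and 0.01 m and z of corner_b in the frame of nest_2 between -0.004 and 0.004 m and angle between the x axis of corner_b and the x axis of nest_2, either way round below 0.2 rad and value of joint clamp_2 below 0.07 rad) or (x of corner_b in the frame of nest_3 between -0.01 and 0.012 m and y of corner_b in the frame of nest_3 between -0.01 and 0.01 m and z of corner_b in the frame of nest_3 between -0.004 and 0.004 m and angle between the x axis of corner_b and the x axis of nest_3, either way round below 0.2 rad and value of joint clamp_3 below 0.07 rad)) and ((x of corner_c in the frame of nest_1 between -0.01 and 0.012 m and y of corner_c in the frame of nest_1 between -0.01 and 0.01 m and z of corner_c in the frame of nest_1 between -0.004 and 0.004 m and angle between the x axis of corner_c and the x axis of nest_1, either way round below 0.2 rad and value of joint clamp_1 below 0.07 rad) or (x of corner_c in the frame of nest_2 between -0.01 and 0.012 m and y of corner_c in the frame of nest_2 between -0.01 and 0.01 m and z of corner_c in the frame of nest_2 between -0.004 and 0.004 m and angle between the x axis of corner_c and the x axis of nest_2, either way round below 0.2 rad and value of joint clamp_2 below 0.07 rad) or (x of corner_c in the frame of nest_3 between -0.01 and 0.012 m and y of corner_c in the frame of nest_3 between -0.01 and 0.01 m and z of corner_c in the frame of nest_3 between -0.004 and 0.004 m and angle between the x axis of corner_c and the x axis of nest_3, either way round below 0.2 rad and value of joint clamp_3 below 0.07 rad))), for 0.2 s.
2. the key of every corner present is driven flush (z of key_a in the frame of corner_a below 0.0385 m and z of key_b in the frame of corner_b below 0.0385 m and z of key_c in the frame of corner_c below 0.0385 m), for 0.2 s.
At the end, for the whole second after the job is handed in: Every corner present sits flat in a nest (within 10 mm, 12 mm towards the hinge, and 0.2 rad) under a shut cover (below 0.07 rad), its key is flush to 2.5 mm, and the mallet lies level and still on the green pad (all of step 1 and all of step 2 and horizontal distance between mallet_head and pad_middle below 0.1 m and y of mallet_head in the frame of pad_middle between -0.05 and 0.05 m and z of mallet in the frame of pad_middle between 0.025 and 0.041 m and y of mallet in the frame of pad_middle between -0.055 and 0.055 m and linear speed of mallet below 0.03 m/s); the robot touches nothing.
It fails at once if a key is pushed into the wood (over 4 mm) with the gripper or the arm ((z of key_a in the frame of corner_a below 0.05 m and contact force between any of the fingers, the arm and key_a above 5 N) or (z of key_b in the frame of corner_b below 0.05 m and contact force between any of the fingers, the arm and key_b above 5 N) or (z of key_c in the frame of corner_c below 0.05 m and contact force between any of the fingers, the arm and key_c above 5 N)).
It fails at once if a bystander is shifted by more than 5 cm (distance of any of driver, hardboard, screwdriver, tub, spacer, glue from where it was at the start of the episode above 0.05 m).
Of corner_a, corner_b, corner_c only 2 to 3 are there at a start; the rules pass over those that are not, and their reading is None.
At some moment in a run one of mallet may be knocked a few centimetres aside while the robot is not near it.
Once in a run the grip may slacken for a moment while it holds something.
It also fails if it takes over 210 s, if anything falls off the work surface, if the arm or the gripper's body presses on something with over 40 N, if the wrist force passes 120 N, or if a joint passes its speed limit or range.

ROBOT

A 7-joint arm with a two-finger parallel gripper is mounted at the origin on the work surface. World frame = base frame: x ahead of the robot, y to its left, z up, the work surface at z = 0. Lengths are in m, angles in degrees, forces in N, time in s.
With the tool pointing down it reaches from about 0.425 to 0.875 m from the base axis. Payload 4.7 kg.
Tool frame: the origin (TCP) lies at the centre of the arm's flange, where the gripper is bolted on; the fingertips stand 182 mm ahead of it and the grasp point (between the pads) lies 164 mm ahead of it (env.grip_depth is the distance from the TCP to the grasp point, in m); z points along the fingers, y is the line along which they close (so a half turn about z gives the same grasp; the last joint's range is limited). The gripper opens to 87 mm and grips with 3 to 60 N. Pads are 19 mm wide; open, the fingers measure 117 mm over their backs; the gripper's body (75 mm by 190 mm) begins 51 mm behind the grasp point.
Start: joints at [-69.437, 18.392, -4.016, 83.108, 1.295, 78.541, -3.26], TCP at [0.22, 0.612, 0.405] pointing down, gripper open.
Joint ranges: [-163.93, 163.93], [-17.29, 119.83], [-79.2, 71.16], [3.27, 140.29], [-89.18, 269.18], [5.43, 117.66], [-154.24, 154.24]. Speed limits (degrees/s): [147.25, 147.25, 180, 180, 180, 180, 180].

INTERFACE

Orientations are given as [roll, pitch, yaw] about the fixed x, y, z axes, in that order (R = Rz(yaw) Ry(pitch) Rx(roll)).
In Python, from cell import env gives the robot as it stands. The module is installed in compiled form; this text tells all that it offers.
- The arm moves only by the tool send_rows, never from a script. Its arguments are lists of equal length, an entry for each row: "xyz": the shift along the tool's x, y, z in m, a list of three; "rotation": the turn, a rotation vector about the tool's x, y, z in rad, a list of three; "jaw": the opening, from 0 (shut) to 1 (fully open). A call has 1 to 20 rows; each row shifts and turns the commanded pose from where the row before left it, along the tool's axes as they then stand; what a row does not reach is not made up. A row lasts 1/10 s, in which the tool goes at most 50 mm and 8.59 degrees, less where a joint would pass 70% of its speed; a pose out of reach is approached as far as the arm can. A call is refused whole if a number of a shift passes 0.05 or a number of a turn 0.15, either way. A call with a gripper value outside its range is refused whole. The fingers move at their own pace and stop on an object; "newtons" is the grip in N (left out, the last holds). Time passes only in rows, so rows that do not move let the fingers close. It gives the time, the measured TCP pose, the force, the opening and the grip force at its end, in the units of the state.
- env.get_obs(): the state, without advancing time (a new reading comes with each control period).
- env.read_camera(name): name is "scene" or "top" or "wrist"; returns a dict with "image" (384x512x3 uint8, blue, green, red), "fx", "fy", "cx", "cy" (pixels), "R" (3x3) and "t" (3): a world point X has camera coordinates R X + t. Camera axes: x right, y down, z forward; pixel columns grow to the right and rows downward; lengths in m; the calibration is good to about 2 mm. A picture is of the moment at which its call begins. There is no depth.
- env.sign_off(): hands the job in; it is judged then, once.
The state is a dict: "time_s": time; "qpos": joint angles; "joint_velocities": joint speeds; "effort": joint torques, N m; "tool_pos": TCP position; "tool_rot": TCP orientation; "force": force on the tool from outside, world axes, zero at the start; "wrist_torque": the same for the moment, N m; "grip_width": finger opening in m; "grasp_force": force on a finger pad.
Only numpy, scipy, OpenCV 4.12 (cv2) and the standard library are available. Lean on these libraries where they do the work, as an engineer would, in place of code of your own. Each camera call takes 0.05 s, during which the arm holds its last target. There are 200 camera calls.

## Working session

There is one attempt and no reset: what is moved stays moved. The work goes in short steps, Python scripts to look and compute and a tool call to move; the robot and the scene stay as the last step left them, time stands still between calls to the robot, and variables do not carry over. Pictures are saved under pics/ and viewed, at most 14 in all, crops included, and the job is handed in when it is done.

Besides the shell and the picture viewer there is one more tool, called after "Request:" in YAML: its name, and indented under it one key for each argument. send_rows: Moves the arm, as the interface text tells. Its arguments: {"type":"object","properties":{"xyz":{"type":"array"},"rotation":{"type":"array"},"jaw":{"type":"array"},"newtons":{"type":"number"}},"required":["xyz","rotation","jaw"]}

```bash
mkdir -p pics; ls
cat > h.py <<'E'
import numpy as np, cv2
from cell import env
def cam(n):
    c=env.read_camera(n); c['n']=n; return c
def ray(c,u,v,z):
    R=np.array(c['R']);t=np.array(c['t']);o=-R.T@t
    d=R.T@np.array([(u-c['cx'])/c['fx'],(v-c['cy'])/c['fy'],1.])
    return o+d*(z-o[2])/d[2]
def proj(c,X):
    p=np.array(c['R'])@np.array(X)+np.array(c['t']); return c['fx']*p[0]/p[2]+c['cx'],c['fy']*p[1]/p[2]+c['cy']
E
python3 - <<'E'
from h import *
print(env.get_obs(), env.grip_depth)
a=cam('top');b=cam('scene')
for c in(a,b):
    print(c['n'],c['fx'],c['cx'],c['cy'],(-np.array(c['R']).T@c['t']).round(3),np.array(c['R']).round(2).tolist())
    cv2.imwrite(f"pics/{c['n']}0.png",cv2.resize(c['image'],(800,600),interpolation=cv2.INTER_CUBIC))
    cv2.imwrite(f"{c['n']}0.png",c['image'])
E
```

```text
pics
{'time_s': 0.0, 'qpos': array([-69.43638236,  18.43966268,  -4.01606498,  83.17397665,
         1.29487895,  78.54036675,  -3.25933029]), 'joint_velocities': array([ 0.05648556,  0.05084682, -0.0644761 , -0.01173466, -0.07302778,
       -0.00537159, -0.00495898]), 'effort': array([ 2.11532688e-04, -4.91288924e+01, -4.03726939e-01, -3.12526703e+01,
       -6.40363223e-02,  4.37287556e-02,  1.45186282e-04]), 'tool_pos': array([0.21966544, 0.61154607, 0.40366252]), 'tool_rot': array([-1.79891231e+02,  5.39404086e-03,  1.60247268e+02]), 'force': array([ 0.51336565, -0.49109847, -0.42322896]), 'wrist_torque': array([ 0.02913586,  0.06130764, -0.01188075]), 'grasp_force': 0.0, 'grip_width': 0.087021977647157} 0.1635
top 419.06610560284184 257.1404368632745 185.7977491765249 [0.222 0.01  1.37 ] [[0.01, -1.0, -0.01], [-0.98, -0.01, -0.17], [0.17, 0.01, -0.98]]
scene 449.59407844844225 259.9326721258119 181.46019759165293 [1.535 0.505 0.876] [[-0.44, 0.9, 0.02], [0.49, 0.26, -0.83], [-0.75, -0.36, -0.56]]
```

View pics/top0.png

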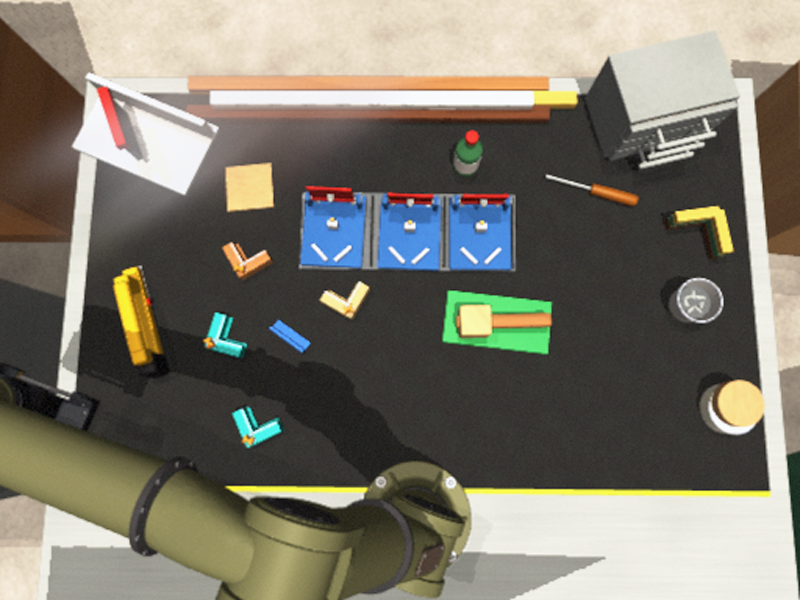

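View pics/scene0.png

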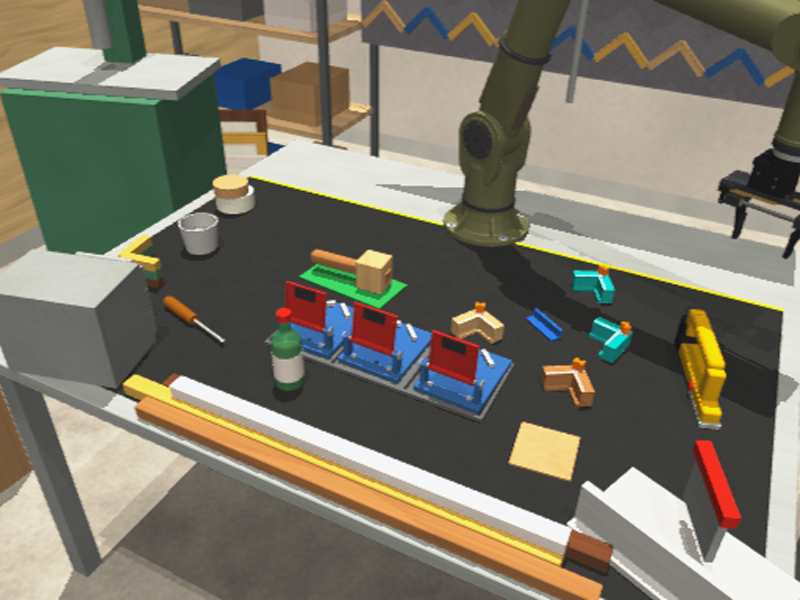

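The top view shows these candidates (800x600 px):
- Pale corner with orange key at (345,300): corner_a.
- Brown corner with key at (245,258): corner_c.
- Turquoise look-alikes at (225,335) and (256,428): leave alone.
- Yellow piece without a key at (705,225): not listed.

There is no white corner, so corner_b is absent. The vices are at (333,230), (410,232) and (482,232), covers up. The mallet is at (500,320), with its head to the left.

Run:
```python
from h import *
c=cam('top');im=c['image'];hsv=cv2.cvtColor(im,cv2.COLOR_BGR2HSV)
def comps(name,lo,hi,z,amin):
    m=cv2.inRange(hsv,lo,hi)
    n,l,s,ce=cv2.connectedComponentsWithStats(m)
    for i in range(1,n):
        if s[i,4]>=amin:
            pts=np.argwhere(l==i)[:,::-1].astype(np.float32)
            (u,v),wh,an=cv2.minAreaRect(pts)
            q=np.array([ray(c,*p,z)[:2] for p in cv2.boxPoints(((u,v),wh,an))])
            print(name,ce[i].round(1),s[i,4],ray(c,*ce[i],z)[:2].round(3),'box',q.round(3).tolist())
comps('blue',(105,120,60),(125,255,255),.022,100)
comps('green',(50,120,80),(75,255,255),.006,300)
comps('orange',(5,190,150),(15,255,255),.054,4)
comps('wood',(5,60,90),(30,200,255),.036,60)
# tool xy, and rays of crop
big=cv2.resize(im[105:225,120:360],(800,400),interpolation=cv2.INTER_CUBIC)
cv2.imwrite('pics/crop1.png',big)
```

```text
blue [213.1 148.6] 1469 [0.583 0.178] box [[0.514, 0.246], [0.677, 0.241], [0.667, 0.11], [0.505, 0.118]]
blue [261.7 150.6] 1468 [0.577 0.016] box [[0.507, 0.083], [0.669, 0.077], [0.663, -0.053], [0.501, -0.044]]
blue [307.  150.7] 1486 [ 0.578 -0.134] box [[0.666, -0.071], [0.667, -0.202], [0.506, -0.198], [0.505, -0.071]]
blue [185.2 214.7] 236 [0.362 0.262] box [[0.377, 0.308], [0.401, 0.292], [0.349, 0.218], [0.325, 0.234]]
green [318.7 206.3] 1491 [ 0.395 -0.171] box [[0.353, -0.052], [0.465, -0.065], [0.44, -0.288], [0.329, -0.272]]
orange [394.2 124. ] 117 [ 0.66  -0.415] box [[0.666, -0.363], [0.685, -0.369], [0.656, -0.46], [0.638, -0.454]]
wood [503.5  53.3] 79 [ 0.918 -0.802] box [[0.883, -0.73], [0.997, -0.782], [0.957, -0.873], [0.843, -0.82]]
wood [243.3  60.7] 4008 [0.889 0.081] box [[0.936, 0.511], [0.937, -0.348], [0.831, -0.344], [0.829, 0.503]]
wood [37.7 96.8] 294 [0.757 0.775] box [[0.687, 0.824], [0.852, 0.826], [0.843, 0.733], [0.679, 0.733]]
wood [159.  119.4] 895 [0.679 0.359] box [[0.725, 0.419], [0.736, 0.315], [0.634, 0.301], [0.623, 0.404]]
wood [392.9 
[... 603 characters left out ...]
, [0.463, 0.096], [0.395, 0.133]]
wood [316.4 204.9] 779 [ 0.395 -0.16 ] box [[0.362, -0.082], [0.427, -0.082], [0.428, -0.278], [0.364, -0.276]]
wood [473.4 257.8] 754 [ 0.232 -0.646] box [[0.278, -0.605], [0.279, -0.695], [0.19, -0.687], [0.189, -0.598]]
wood [ 44.5 303.2] 4312 [0.082 0.686] box [[0.072, 0.876], [0.206, 0.839], [0.094, 0.517], [-0.036, 0.559]]
wood [303.2 320.3] 2315 [ 0.04  -0.115] box [[-0.08, 0.38], [0.138, 0.373], [0.064, -0.692], [-0.148, -0.656]]
wood [157.  349.9] 6096 [-0.051  0.329] box [[-0.084, 0.549], [0.084, 0.505], [-0.033, 0.104], [-0.195, 0.155]]
wood [268.  374.7] 266 [-0.118 -0.007] box [[-0.118, 0.039], [-0.077, 0.009], [-0.119, -0.055], [-0.16, -0.025]]
```

View pics/crop1.png

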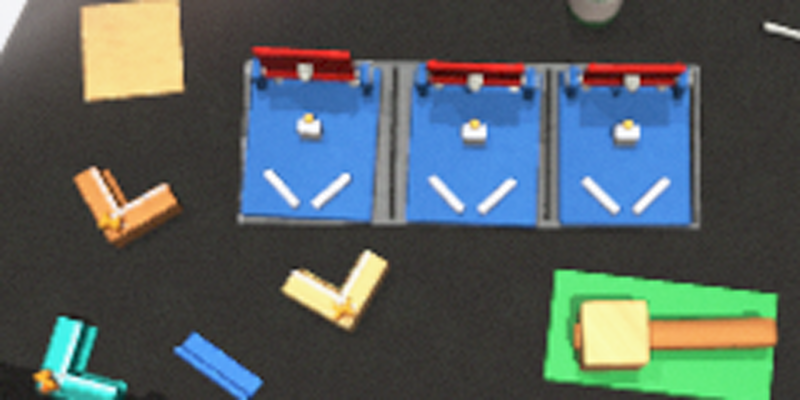

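The close crop confirms the brown corner_c (key at 112,220) and the pale corner_a (key at 345,308). Both keys stand up and both points face the front. I'll move over corner_c for a wrist view.

Request:
send_rows:
  xyz:
    - [0,0,0]
    - [0,0,0]
    - [0,0,0]
    - [0,0,0]
    - [0,0,0]
    - [-0.031,0.008,0.004]
    - [-0.031,0.008,0.004]
    - [-0.031,0.008,0.004]
    - [-0.031,0.008,0.004]
    - [-0.031,0.008,0.004]
    - [-0.031,0.008,0.004]
    - [-0.031,0.008,0.004]
    - [-0.031,0.008,0.004]
    - [-0.031,0.008,0.004]
    - [-0.031,0.008,0.004]
    - [-0.031,0.008,0.004]
    - [-0.031,0.008,0.004]
    - [0,0,0]
    - [0,0,0]
  rotation:
    - [0,0,0.13]
    - [0,0,0.13]
    - [0,0,0.13]
    - [0,0,0.13]
    - [0,0,0.126]
    - [0,0,0]
    - [0,0,0]
    - [0,0,0]
    - [0,0,0]
    - [0,0,0]
    - [0,0,0]
    - [0,0,0]
    - [0,0,0]
    - [0,0,0]
    - [0,0,0]
    - [0,0,0]
    - [0,0,0]
    - [0,0,0]
    - [0,0,0]
  jaw: [0.6,0.6,0.6,0.6,0.6,0.6,0.6,0.6,0.6,0.6,0.6,0.6,0.6,0.6,0.6,0.6,0.6,0.6,0.6]
  newtons: 50

```text
time_s: 2.05
tool_pos: [0.5044, 0.3524, 0.3563]
tool_rot: [-180.0, -0.0, 123.1]
force: [0.6, 1.4, 0.3]
grip_width: 0.0522
grasp_force: 0.0
```

Run:
```python
from h import *
o=env.get_obs();print(o['tool_pos'],o['tool_rot'],o['qpos'].round(1))
c=cam('wrist');print(c['fx'],(-np.array(c['R']).T@c['t']).round(3),np.array(c['R']).round(2).tolist())
cv2.imwrite('w1.png',c['image']);cv2.imwrite('pics/w1.png',c['image'])
```

```text
[0.50435653 0.35238757 0.35630538] [-1.79950065e+02 -3.13599031e-03  1.23110176e+02] [-48.1  15.7  12.8  92.6  -3.6  72.2  -1.5]
288.92805696946994 [0.465 0.413 0.336] [[0.84, 0.55, -0.0], [0.53, -0.81, 0.26], [0.14, -0.22, -0.96]]
```

View pics/w1.png

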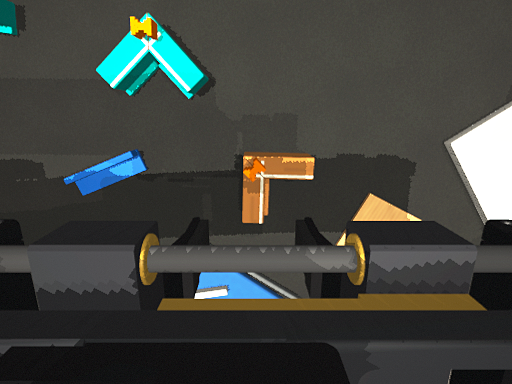

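The wrist view shows corner_c with its apex at about (243,155) and its legs running right to (314,168) and down to (252,222). The key is at (255,168), and the turquoise pieces are well off at the top left.

```bash
cat >> h.py <<'E'
def wood(c,lo,hi,win,z=.036,show=True):
    hsv=cv2.cvtColor(c['image'],cv2.COLOR_BGR2HSV);m=cv2.inRange(hsv,lo,hi)
    w=np.zeros_like(m);u0,v0,u1,v1=win;w[v0:v1,u0:u1]=m[v0:v1,u0:u1]
    w=cv2.morphologyEx(w,cv2.MORPH_CLOSE,np.ones((3,3)))
    cs,_=cv2.findContours(w,cv2.RETR_EXTERNAL,cv2.CHAIN_APPROX_NONE);k=max(cs,key=cv2.contourArea)
    p=cv2.approxPolyDP(k,3,True)[:,0]
    for q in p: print('  v',q,ray(c,*q,z)[:2].round(4))
    return w,k
E
python3 - <<'E'
from h import *
import pickle
c=cam('wrist')
wood(c,(3,60,60),(25,255,255),(225,135,330,235))
print('nadir',proj(c,[.465,.413,0]))
hsv=cv2.cvtColor(c['image'],cv2.COLOR_BGR2HSV)
for p in[(255,168),(250,160),(290,165),(250,210),(290,160),(247,190),(256,200),(263,200),(266,205)]:print(p,hsv[p[1],p[0]])
m=cv2.inRange(hsv[135:235,225:330],(5,200,200),(20,255,255));ys,xs=np.nonzero(m);print(len(xs),xs.mean()+225,ys.mean()+135,ray(c,xs.mean()+225,ys.mean()+135,.054))
cv2.imwrite('pics/w1z.png',cv2.resize(c['image'][140:240,230:330],(600,600),interpolation=cv2.INTER_NEAREST))
E
```

```text
v [242 223] [0.5207 0.3085]
  v [263 224] [0.5409 0.3203]
  v [263 217] [0.5363 0.3272]
  v [268 216] [0.5402 0.3312]
  v [270 180] [0.5191 0.3661]
  v [312 181] [0.5572 0.3898]
  v [314 159] [0.5449 0.41  ]
  v [307 154] [0.5357 0.4102]
  v [244 153] [0.4803 0.3751]
nadir (np.float64(251.75414217383138), np.float64(112.97487323041916))
(255, 168) [ 15 255 249]
(250, 160) [ 30 115 255]
(290, 165) [ 14 180 184]
(250, 210) [ 14 182 200]
(290, 160) [ 21 166 255]
(247, 190) [ 14 181 165]
(256, 200) [ 14 178 209]
(263, 200) [ 13 152 201]
(266, 205) [ 14 178 232]
201 253.99502487562188 172.5174129353234 [0.49821446 0.3665792  0.054     ]
```

View pics/w1z.png

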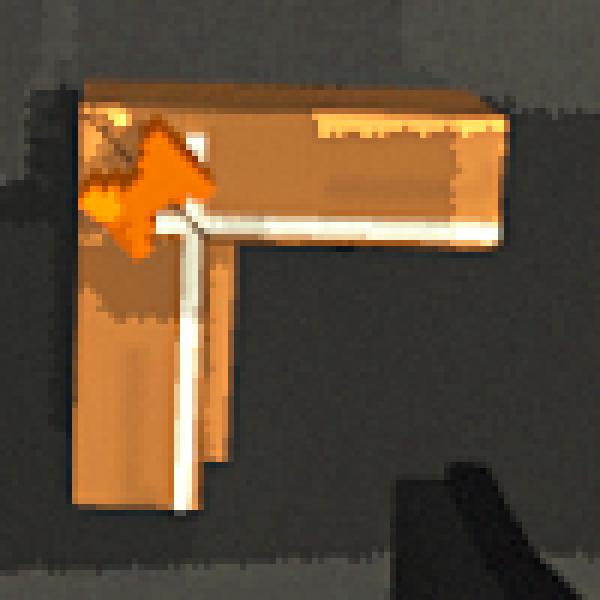

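The zoom shows the corner_c top face: outer apex (243.3,158), leg ends (314.7,159.2)/(313.7,180.8) and (263.3,225)/(242,223.8), inner apex (263.5,180.5). The key stands diagonally on the mitre.

```bash
cat >> h.py <<'E'
M=np.array([[-17,0],[36.06,53.03],[53.03,36.06],[17,0],[53.03,-36.06],[36.06,-53.03]])/1000
M[0,0]=-.01697;M[3,0]=.01697
def fit(c,px,z=.036):
    P=np.array([ray(c,*p,z)[:2] for p in px]);a=M.mean(0);b=P.mean(0)
    H=(M-a).T@(P-b);yaw=np.arctan2(H[0,1]-H[1,0],H[0,0]+H[1,1])
    R=np.array([[np.cos(yaw),-np.sin(yaw)],[np.sin(yaw),np.cos(yaw)]])
    o=b-R@a;res=P-(M@R.T+o)
    print('origin',o.round(4),'yaw',np.degrees(yaw).round(1),'res mm',(res*1000).round(1).tolist());return o,yaw
def rot(yaw,tilt):  # tool x at yaw, then tilt about tool y
    from scipy.spatial.transform import Rotation as Q
    return Q.from_euler('z',yaw,degrees=True)*Q.from_euler('x',180,degrees=True)*Q.from_euler('y',tilt,degrees=True)
def to(grip,yaw,tilt):
    """rotate first, then translate: print what to send"""
    from scipy.spatial.transform import Rotation as Q
    o=env.get_obs();R0=Q.from_euler('xyz',o['tool_rot'],degrees=True);R1=rot(yaw,tilt)
    rv=(R0.inv()*R1).as_rotvec();T=np.array(grip)-R1.apply([0,0,env.grip_depth])
    d=R1.inv().apply(T-o['tool_pos']);print('TCP',T.round(4),'rotvec',rv.round(4),'then shift',d.round(4))
E
python3 - <<'E'
from h import *
c=cam('wrist')
# order: apex, +y leg outer,+y leg inner,inner apex,-y inner,-y outer
o,y=fit(c,[(243.3,158),(314.7,159.2),(313.7,180.8),(263.5,180.5),(263.3,225),(242,223.8)])
R=np.array([[np.cos(y),-np.sin(y)],[np.sin(y),np.cos(y)]])
yd=np.degrees(y)
g=o+R@[.018,-.018]
print('grip',g,'yaw tool',yd+135)
to([*g,.10],yd+135,-20); to([*g,.10],yd+135,0)
E
```

```text
origin [0.4979 0.3675] yaw -12.9 res mm [[0.7, -0.3], [0.3, -0.1], [0.5, 1.0], [-1.2, -1.1], [-0.0, -0.2], [-0.3, 0.6]]
grip [0.51141589 0.34590524] yaw tool 122.08072760198147
TCP [0.4817 0.3933 0.2536] rotvec [ 0.0037 -0.3499  0.0223] then shift [0.0767 0.0027 0.0818]
TCP [0.5114 0.3459 0.2635] rotvec [-0.0002 -0.0009  0.0225] then shift [-0.0119  0.0027  0.0932]
```

Request:
send_rows:
  xyz:
    - [0,0,0]
    - [0,0,0]
    - [0,0,0]
    - [0.0256,0.0009,0.0273]
    - [0.0256,0.0009,0.0273]
    - [0.0255,0.0009,0.0272]
    - [0,0,0]
    - [0.0058,0,0.016]
    - [0.0058,0,0.016]
    - [0.0058,0,0.016]
    - [0.0059,0,0.016]
    - [0,0,0]
    - [0,0,0]
  rotation:
    - [0.001,-0.117,0.0075]
    - [0.001,-0.117,0.0075]
    - [0.001,-0.116,0.0075]
    - [0,0,0]
    - [0,0,0]
    - [0,0,0]
    - [0,0,0]
    - [0,0,0]
    - [0,0,0]
    - [0,0,0]
    - [0,0,0]
    - [0,0,0]
    - [0,0,0]
  jaw: [0.6,0.6,0.6,0.6,0.6,0.6,0.6,0.6,0.6,0.6,0.6,0.6,0.6]

```text
time_s: 3.5
tool_pos: [0.4832, 0.3917, 0.1851]
tool_rot: [180.0, 20.1, 121.9]
force: [0.5, 0.3, 0.7]
grip_width: 0.0524
grasp_force: 0.0
```

Run:
```python
from h import *
to([.5114,.3459,.032],122.1,-20)
cv2.imwrite('pics/s1.png',cv2.resize(cam('scene')['image'][190:320,280:480],(800,520)))
```

```text
TCP [0.4817 0.3933 0.1856] rotvec [-0.0008  0.0015 -0.003 ] then shift [ 0.0019 -0.0005 -0.0012]
```

View pics/s1.png

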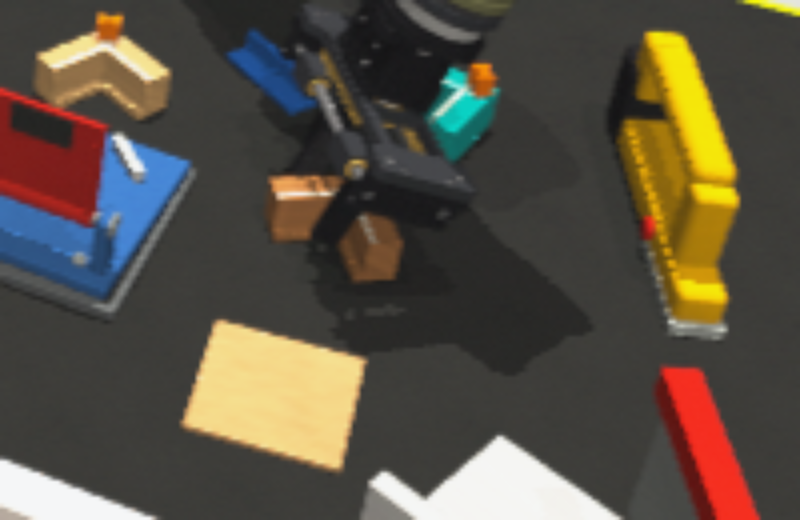

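The fingers straddle the brown corner's leg at about (340,200). I'll close and lift.

Request:
send_rows:
  xyz:
    - [0,0,0]
    - [0,0,0]
    - [0,0,0]
    - [0,0,0]
    - [-0.0085,0,-0.0235]
    - [-0.0085,0,-0.0235]
    - [-0.0085,0,-0.0235]
    - [-0.0085,0,-0.0235]
    - [0,0,0]
    - [0,0,0]
    - [0,0,0]
  rotation:
    - [0,0,0]
    - [0,0,0]
    - [0,0,0]
    - [0,0,0]
    - [0,0,0]
    - [0,0,0]
    - [0,0,0]
    - [0,0,0]
    - [-0.0385,0,-0.106]
    - [-0.0385,0,-0.106]
    - [0,0,0]
  jaw: [0,0,0,0,0,0,0,0,0,0,0]
  newtons: 50

```text
time_s: 4.65
tool_pos: [0.4824, 0.3919, 0.2855]
tool_rot: [180.0, 20.0, 134.9]
force: [-0.2, 0.8, -1.6]
grip_width: 0.0236
grasp_force: 50.0
```

Run:
```python
from h import *
c=cam('wrist');cv2.imwrite('pics/w2.png',c['image'])
o=env.get_obs();print(o['tool_pos'],o['tool_rot'])
```

```text
[0.48247605 0.39187574 0.28532039] [179.98876742  20.03791403 134.72195914]
```

View pics/w2.png

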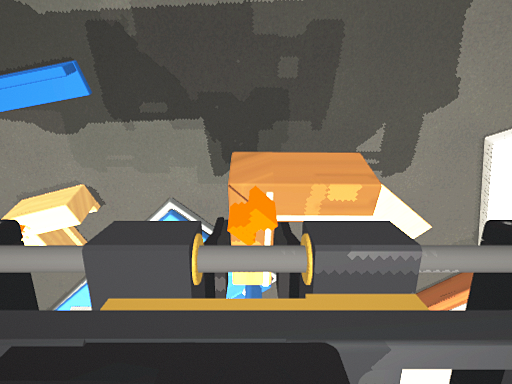

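Corner_c is held level. The nests are hidden in this view, so I'll work out where to hover so the vice shows in the free upper part of the wrist image.

Run:
```python
from h import *
c=cam('wrist');o=env.get_obs()
for v in (30,80,130):
    c2=dict(c);t=np.array(c['R'])@np.array([0,0,-.1]) # raise .1
    c2['t']=np.array(c['t'])+t
    print(v,(ray(c2,256,v,.022)-o['tool_pos']).round(3),(ray(c,256,v,.022)-o['tool_pos']).round(3))
# coarse vice fits from top
c=cam('top');im=c['image'];hsv=cv2.cvtColor(im,cv2.COLOR_BGR2HSV)
m=cv2.inRange(hsv,(0,0,170),(180,80,255));n,l,s,ce=cv2.connectedComponentsWithStats(m)
for i in range(1,n):
    if 6<s[i,4]<60 and 185<ce[i][0]<335 and 135<ce[i][1]<172:
        w=im.min(2).astype(float);x,y,ww,hh=s[i,:4];sub=w[y-2:y+hh+2,x-2:x+ww+2].clip(60)-60
        Y,X=np.mgrid[y-2:y+hh+2,x-2:x+ww+2];u,v=(X*sub).sum()/sub.sum(),(Y*sub).sum()/sub.sum()
        print(np.round((u,v),1),s[i,4],'z.032',ray(c,u,v,.032)[:2].round(4),'z.050',ray(c,u,v,.05)[:2].round(4))
```

```text
30 [-0.015  0.022 -0.263] [-0.023  0.029 -0.263]
80 [ 0.019 -0.011 -0.263] [-0.     0.006 -0.263]
130 [ 0.059 -0.052 -0.263] [ 0.027 -0.022 -0.263]
[212.1 142.5] 29 z.032 [0.6014 0.1804] z.050 [0.5963 0.1781]
[261.8 144.3] 35 z.032 [0.5961 0.016 ] z.050 [0.591  0.0159]
[307.8 144.5] 34 z.032 [ 0.5962 -0.1355] z.050 [ 0.5912 -0.1336]
[204. 161.] 41 z.032 [0.5385 0.2051] z.050 [0.5342 0.2025]
[218.7 161.9] 47 z.032 [0.5358 0.1567] z.050 [0.5315 0.1547]
[253.5 162.8] 41 z.032 [0.5332 0.0425] z.050 [0.529 0.042]
[268.5 163.4] 45 z.032 [ 0.5316 -0.0066] z.050 [ 0.5275 -0.0064]
[299.9 163.1] 40 z.032 [ 0.5331 -0.1091] z.050 [ 0.5289 -0.1075]
[314.9 163.1] 47 z.032 [ 0.5334 -0.1582] z.050 [ 0.5292 -0.1559]
```

Request:
send_rows:
  xyz:
    - [-0.0085,0,-0.0235]
    - [-0.0085,0,-0.0235]
    - [-0.0085,0,-0.0235]
    - [-0.0085,0,-0.0235]
    - [-0.0225,-0.0165,0.0082]
    - [-0.0225,-0.0165,0.0082]
    - [-0.0225,-0.0165,0.0082]
    - [-0.0225,-0.0165,0.0082]
    - [-0.0225,-0.0165,0.0082]
    - [-0.0225,-0.0165,0.0082]
    - [-0.0225,-0.0165,0.0082]
    - [0,0,0]
    - [0,0,0]
  rotation:
    - [0,0,0]
    - [0,0,0]
    - [0,0,0]
    - [0,0,0]
    - [0,0,0]
    - [0,0,0]
    - [0,0,0]
    - [0,0,0]
    - [0,0,0]
    - [0,0,0]
    - [0,0,0]
    - [0,0,0]
    - [0,0,0]
  jaw: [0,0,0,0,0,0,0,0,0,0,0,0,0]

```text
time_s: 6.1
tool_pos: [0.5191, 0.1913, 0.3854]
tool_rot: [180.0, 20.0, 134.7]
force: [0.1, 0.5, -2.1]
grip_width: 0.0238
grasp_force: 50.0
```

Run:
```python
from h import *
c=cam('wrist');cv2.imwrite('pics/w3.png',c['image'])
import pickle;pickle.dump({k:c[k] for k in c},open('w3.pkl','wb'))
o=env.get_obs();print(o['tool_pos'],o['tool_rot'],o['grip_width'])
for p in [(-.029,.065),(-.029,-.065),(0,0)]:
    y=np.radians(-3);x=.538+p[0]*np.cos(y)-p[1]*np.sin(y);yy=.181+p[0]*np.sin(y)+p[1]*np.cos(y);print(p,proj(c,[x,yy,.022]))
```

```text
[0.51886721 0.19253031 0.38532792] [179.95451778  20.02040218 134.79636262] 0.02350552113923237
(-0.029, 0.065) (np.float64(287.8431082960691), np.float64(7.11914901901136))
(-0.029, -0.065) (np.float64(195.60878288929183), np.float64(100.17371361675747))
(0, 0) (np.float64(256.6357558647887), np.float64(79.3728156633531))
```

View pics/w3.png

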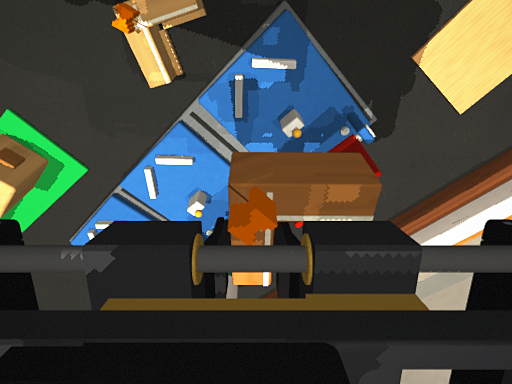

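The wrist view shows the left vice's fences at (275,63) and (238,97) and its post at (292,122). The middle vice's fences are at (174,160) and (151,182), and corner_a is at (155,35).

Run:
```python
from h import *
import pickle
c=pickle.load(open('w3.pkl','rb'));im=c['image'];hsv=cv2.cvtColor(im,cv2.COLOR_BGR2HSV)
m=cv2.inRange(hsv,(0,0,120),(180,90,255))
n,l,s,ce=cv2.connectedComponentsWithStats(m)
for i in range(1,n):
    if 20<s[i,4]<900 and ce[i][0]<330 and ce[i][1]<215:
        pts=np.argwhere(l==i)[:,::-1].astype(np.float32);b=cv2.boxPoints(cv2.minAreaRect(pts))
        P=np.array([ray(c,*p,.032)[:2] for p in b])
        print(ce[i].round(1),s[i,4],ray(c,*ce[i],.032)[:2].round(4),P.round(4).tolist(), 'ang',[np.degrees(np.arctan2(*(P[k+1]-P[k])[::-1])).round(1) for k in range(2)])
for p in[(285,4),(196,103),(190,109),(119,187),(373,115)]:print(p,ray(c,*p,.022)[:2].round(4))
cv2.imwrite('pics/w3z.png',cv2.resize(im[0:200,120:320],(800,800)[:2] and (600,600),interpolation=cv2.INTER_NEAREST))
```

```text
[159.7  32.9] 539 [0.4406 0.1479] [[0.4278, 0.0953], [0.4134, 0.1721], [0.4522, 0.1911], [0.473, 0.1143]] ang [np.float64(100.6), np.float64(26.1)]
[229.8  62.8] 84 [0.5057 0.175 ] [[0.5026, 0.1535], [0.5049, 0.1921], [0.5076, 0.1921], [0.5053, 0.1534]] ang [np.float64(86.5), np.float64(1.8)]
[273.4  63.3] 427 [0.5369 0.2054] [[0.5239, 0.1875], [0.5179, 0.1943], [0.5507, 0.2239], [0.5573, 0.2177]] ang [np.float64(131.7), np.float64(42.1)]
[238.1  95. ] 312 [0.5335 0.1575] [[0.5477, 0.1373], [0.5166, 0.1709], [0.5217, 0.1759], [0.5532, 0.1428]] ang [np.float64(132.8), np.float64(44.7)]
[292.9 125. ] 262 [0.6006 0.1766] [[0.5879, 0.1631], [0.5866, 0.1895], [0.6092, 0.1901], [0.6114, 0.1629]] ang [np.float64(92.9), np.float64(1.5)]
[173.9 159.9] 333 [0.5316 0.0447] [[0.5182, 0.0236], [0.5114, 0.0344], [0.5442, 0.0648], [0.5517, 0.0546]] ang [np.float64(122.3), np.float64(42.8)]
[149.7 182.1] 224 [ 0.5288 -0.004 ] [[0.51, 0.0101], [0.5156, 0.0183], [0.5492, -0.0193], [0.5431, -0.0284]] ang [np.float64(55.6), np.float64(-48.3)]
[136.9 202.7] 217 [ 0.5352 -0.0448] [[0.5026, -0.0504], [0.5018, -0.0358], [0.5812, -0.0425], [0.5837, -0.0586]] ang [np.float64(93.4), np.float64(-4.8)]
[195.7 202.7] 276 [0.5918 0.0112] [[0.5821, -0.0065], [0.5808, 0.0322], [0.6037, 0.0282], [0.6061, -0.0118]] ang [np.float64(92.0), np.float64(-9.8)]
[269.8 194.9] 37 [0.6537 0.0909] [[0.6476, 0.0915], [0.6523, 0.0962], [0.6607, 0.0883], [0.656, 0.0836]] ang [np.float64(44.7), np.float64(-43.0)]
(285, 4) [0.5087 0.2472]
(196, 103) [0.5079 0.1154]
(190, 109) [0.5074 0.1052]
(119, 187) [ 0.5056 -0.0476]
(373, 115) [0.6606 0.2471]
```

View pics/w3z.png

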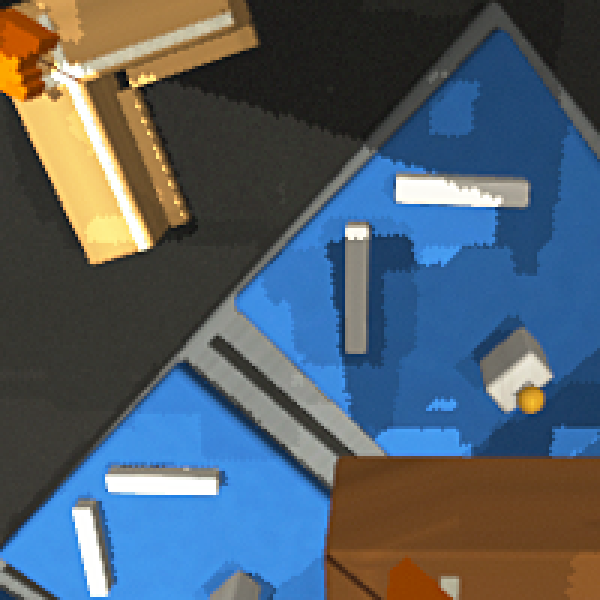

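Run:
```python
from h import *
to([.5595,.1604,.19],132.2,-20);to([.5595,.1604,.0545],132.2,-20)
```

```text
TCP [0.5219 0.2018 0.3436] rotvec [0.0163 0.0003 0.0426] then shift [0.0188 0.0085 0.0375]
TCP [0.5219 0.2018 0.2081] rotvec [0.0163 0.0003 0.0426] then shift [0.0651 0.0085 0.1649]
```

Request:
send_rows:
  xyz:
    - [0,0,0]
    - [0.0063,0.0028,0.0125]
    - [0.0063,0.0028,0.0125]
    - [0.0062,0.0029,0.0125]
    - [0,0,0]
    - [0,0,0]
    - [0.0051,0,0.0142]
    - [0.0051,0,0.0142]
    - [0.0051,0,0.0142]
    - [0.0051,0,0.0142]
    - [0.0051,0,0.0142]
    - [0.0051,0,0.0142]
    - [0.0052,0,0.0142]
    - [0,0,0]
    - [0,0,0]
  rotation:
    - [0.0163,0,0.0426]
    - [0,0,0]
    - [0,0,0]
    - [0,0,0]
    - [0,0,0]
    - [0,0,0]
    - [0,0,0]
    - [0,0,0]
    - [0,0,0]
    - [0,0,0]
    - [0,0,0]
    - [0,0,0]
    - [0,0,0]
    - [0,0,0]
    - [0,0,0]
  jaw: [0,0,0,0,0,0,0,0,0,0,0,0,0,0,0]

```text
time_s: 7.65
tool_pos: [0.5224, 0.201, 0.2379]
tool_rot: [-180.0, 20.1, 132.3]
force: [-0.4, 1.3, -2.0]
grip_width: 0.0238
grasp_force: 50.0
```

Run:
```python
from h import *
to([.5595,.1604,.0545],132.2,-20);o=env.get_obs();print(o['grip_width'],o['force'])
cv2.imwrite('pics/s2.png',cv2.resize(cam('scene')['image'][170:280,170:340],(800,518)))
```

```text
TCP [0.5219 0.2018 0.2081] rotvec [-0.0003  0.0013  0.0012] then shift [0.0111 0.0002 0.0276]
0.023775346254980862 [-0.38153131  1.27064405 -1.98207862]
```

View pics/s2.png

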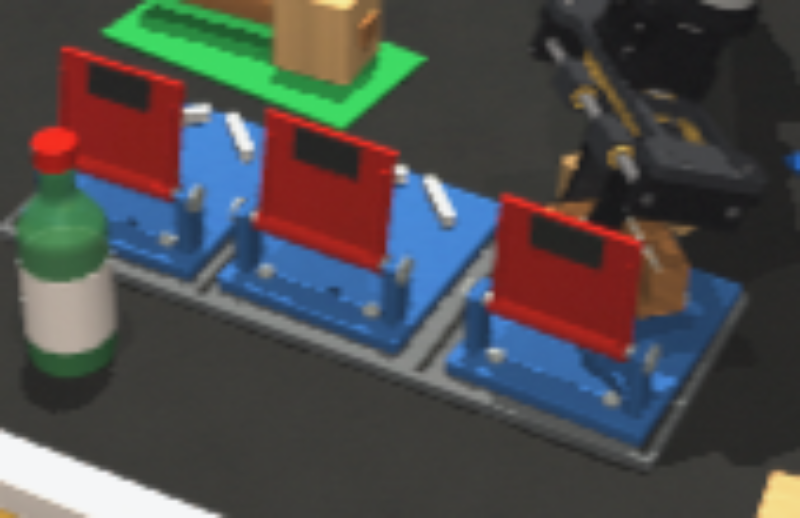

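The corner hangs over the right place and the cover is clear. I'll lower it the rest of the way.

Request:
send_rows:
  xyz:
    - [0.0022,0,0.0055]
    - [0.0022,0,0.0055]
    - [0.0022,0,0.0055]
    - [0.0022,0,0.0055]
    - [0.0022,0,0.0056]
    - [0,0,0]
    - [0,0,0]
  rotation:
    - [0,0,0]
    - [0,0,0]
    - [0,0,0]
    - [0,0,0]
    - [0,0,0]
    - [0,0,0]
    - [0,0,0]
  jaw: [0,0,0,0,0,0,0]

```text
time_s: 8.4
tool_pos: [0.5225, 0.2014, 0.2138]
tool_rot: [-179.9, 20.2, 132.1]
force: [-19.3, -3.7, 40.2]
grip_width: 0.0237
grasp_force: 50.0
```

Run:
```python
from h import *
to([.5595,.1604,.0535],132.2,-20);o=env.get_obs();print(o['grip_width'],o['force'])
```

```text
TCP [0.5219 0.2018 0.2071] rotvec [-0.0014  0.0034 -0.0012] then shift [ 0.0029 -0.0001  0.006 ]
0.023669658895865687 [-19.32330982  -3.65185377  40.15105   ]
```

Contact at 6 mm above the floor pushes toward -x. The inner finger probably meets the catch post, so I'll back off up and forward by 3 mm and retry.

Request:
send_rows:
  xyz:
    - [-0.001,0,-0.0028]
    - [-0.001,0,-0.0028]
    - [0.0019,-0.0022,-0.0007]
    - [0,0,0]
    - [0,0,0]
  rotation:
    - [0,0,0]
    - [0,0,0]
    - [0,0,0]
    - [0,0,0]
    - [0,0,0]
  jaw: [0,0,0,0,0]

```text
time_s: 8.9
tool_pos: [0.5184, 0.2019, 0.2141]
tool_rot: [-180.0, 20.0, 132.3]
force: [-2.9, 0.3, 1.7]
grip_width: 0.0237
grasp_force: 50.0
```

Request:
send_rows:
  xyz:
    - [0.001,0,0.0028]
    - [0.001,0,0.0028]
    - [0,0,0]
    - [0,0,0]
  rotation:
    - [0,0,0]
    - [0,0,0]
    - [0,0,0]
    - [0,0,0]
  jaw: [0,0,0,0]

```text
time_s: 9.3
tool_pos: [0.5186, 0.2023, 0.2138]
tool_rot: [-179.9, 20.1, 132.2]
force: [-24.2, -1.2, 45.4]
grip_width: 0.0233
grasp_force: 50.0
```

Run:
```python
from h import *
c=cam('wrist')
def stat(im,n):
    hsv=cv2.cvtColor(im,cv2.COLOR_BGR2HSV)
    m=cv2.inRange(hsv,(4,215,150),(19,255,255));m[:140]=0;m[250:]=0;m[:,:215]=0;m[:,290:]=0
    w=cv2.inRange(hsv,(3,100,50),(25,255,255));w[:100]=0;w[225:]=0;w[:,:215]=0
    ys,xs=np.nonzero(m);k=max(cv2.findContours(w,0,1)[0],key=cv2.contourArea)
    print(n,len(xs),xs.mean(),ys.mean(),xs.min(),xs.max(),ys.min(),ys.max(),'wood',cv2.approxPolyDP(k,3,True)[:,0].tolist())
for n in('w2','w3'):stat(cv2.imread(f'pics/{n}.png'),n)
stat(c['image'],'now')
s=cam('scene')
cv2.imwrite('pics/now.png',np.hstack([cv2.resize(c['image'][90:290,120:400],(420,300)),cv2.resize(s['image'][195:275,255:355],(375,300))]))
```

```text
w2 1163 251.5391229578676 210.68873602751503 227 277 186 244 wood [[232, 152], [228, 224], [303, 221], [277, 221], [277, 214], [372, 215], [382, 184], [358, 152]]
w3 764 252.2473821989529 226.90183246073298 228 276 208 244 wood [[232, 154], [228, 224], [301, 224], [303, 221], [277, 221], [277, 214], [374, 212], [381, 184], [359, 152]]
now 1853 251.4533189422558 218.651376146789 227 276 188 244 wood [[231, 155], [227, 224], [288, 223], [277, 223], [276, 216], [373, 217], [382, 186], [360, 153]]
```

View pics/now.png

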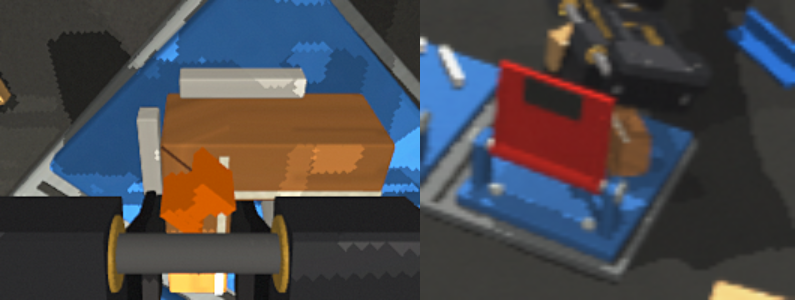

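The wrist crop shows the corner lying inside both fences, at about (150,160) and (240,82) in the left half. It hasn't slipped in the hand, so the hand itself is what stops. I'll ease off and release so it settles the last few mm.

Request:
send_rows:
  xyz:
    - [-0.0012,0,-0.0035]
    - [0,0,0]
    - [0,0,0]
    - [0,0,0]
    - [0,0,0]
  rotation:
    - [0,0,0]
    - [0,0,0]
    - [0,0,0]
    - [0,0,0]
    - [0,0,0]
  jaw: [0,0,0.38,0.4,0.4]

```text
time_s: 9.9
tool_pos: [0.5186, 0.2015, 0.2115]
tool_rot: [-180.0, 20.1, 132.3]
force: [0.2, -0.9, 0.3]
grip_width: 0.0335
grasp_force: 0.0
```

Request:
send_rows:
  xyz:
    - [-0.005,0,-0.014]
    - [-0.0085,0,-0.0235]
    - [-0.0085,0,-0.0235]
    - [-0.0085,0,-0.0235]
    - [-0.0085,0,-0.0235]
    - [-0.0085,0,-0.0235]
    - [-0.0085,0,-0.0235]
    - [0,0,0]
    - [0,0,0]
  rotation:
    - [0,0,0]
    - [0,0,0]
    - [0,0,0]
    - [0,0,0]
    - [0,0,0]
    - [0,0,0]
    - [0,0,0]
    - [0,0,0]
    - [0,0,0]
  jaw: [0.4,0.4,0.4,0.4,0.4,0.4,0.4,0.4,0.4]

```text
time_s: 10.8
tool_pos: [0.5184, 0.202, 0.3779]
tool_rot: [179.9, 20.1, 132.2]
force: [-0.5, 0.4, 0.2]
grip_width: 0.0352
grasp_force: 0.0
```

Run:
```python
from h import *
c=cam('wrist');o=env.get_obs();print(o['tool_pos'],o['tool_rot'],o['force'])
import pickle;pickle.dump(dict(c),open('w5.pkl','wb'))
s=cam('scene')
# predicted key top & outline for seated at nest(.538,.181) in scene cam
for z in(.076,.082):print(z,proj(c,[.538,.181,z]),proj(s,[.538,.181,z]))
for z in(.058,.064):print('apex',z,proj(c,[.521,.182,z]),proj(s,[.521,.182,z]))
cv2.imwrite('pics/now2.png',np.hstack([cv2.resize(c['image'][60:260,170:450],(420,300)),cv2.resize(s['image'][195:275,255:355],(375,300))]))
```

```text
[0.51808867 0.2019487  0.37680398] [-179.974993     20.03978791  132.24870161] [ 0.2585658  -0.56653413 -0.82628467]
0.076 (np.float64(250.83282998079295), np.float64(106.42393622733469)) (np.float64(305.0429511239109), np.float64(212.94027072186103))
0.082 (np.float64(250.82122624546653), np.float64(108.72184437788586)) (np.float64(305.20357467227564), np.float64(211.30289201813278))
apex 0.058 (np.float64(238.11671273954232), np.float64(87.0514417420123)) (np.float64(306.98241043843115), np.float64(214.73538210833172))
apex 0.064 (np.float64(237.87091175162155), np.float64(88.92593800752182)) (np.float64(307.1451886999926), np.float64(213.1301539279621))
```

View pics/now2.png

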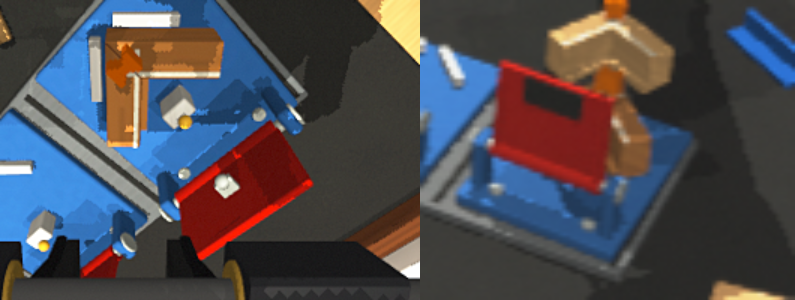

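Corner_c now lies in the left V with both fences beside it and its cover still up. I'll check the fit numerically.

Run:
```python
from h import *
import pickle
c=pickle.load(open('w5.pkl','rb'))
w,k=wood(c,(3,90,40),(20,255,255),(232,65,325,165),.058)
cv2.imwrite('pics/w5z.png',cv2.resize(c['image'][65:165,225:325],(600,600),interpolation=cv2.INTER_NEAREST))
```

```text
v [312  79] [0.5666 0.2333]
  v [241  79] [0.5182 0.1893]
  v [242 157] [0.5725 0.1286]
  v [262 157] [0.5886 0.1432]
  v [262 147] [0.5803 0.1519]
  v [267 145] [0.5826 0.1571]
  v [269 111] [0.5584 0.185 ]
  v [315 111] [0.5919 0.2153]
  v [262 110] [0.5527 0.1811]
  v [316 107] [0.5895 0.2186]
  v [318  87] [0.5763 0.2323]
```

View pics/w5z.png

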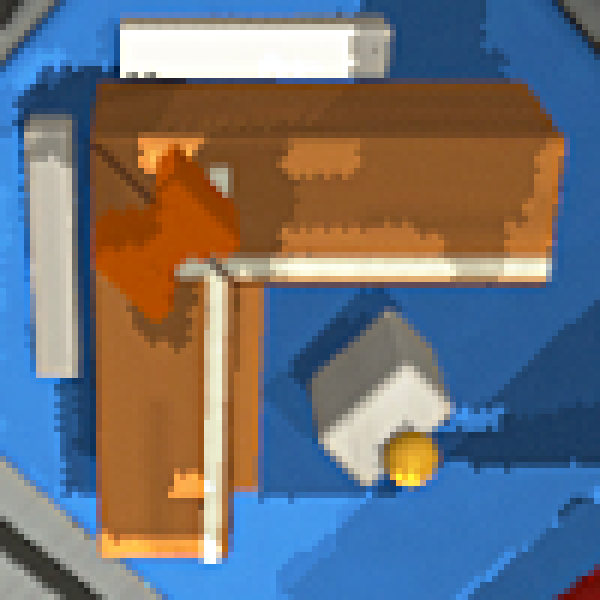

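Run:
```python
from h import *
import pickle
c=pickle.load(open('w5.pkl','rb'))
px=[(240.3,87.8),(318.8,87.8),(317,112.2),(263.3,112.2),(263,157.8),(241.7,157.8)]
for z in(.055,.058,.061,.064): fit(c,px,z)
# corner a now, in w3 view (zoom x3, offset 120,0)
```

```text
origin [0.5401 0.181 ] yaw -2.7 res mm [[0.3, 0.3], [-0.1, -0.1], [0.7, 1.0], [-1.1, -0.6], [-0.1, -0.5], [0.3, -0.0]]
origin [0.5391 0.1818] yaw -2.7 res mm [[0.8, 0.3], [-0.2, -0.7], [0.5, 0.6], [-0.9, -0.6], [-0.4, -0.1], [0.3, 0.5]]
origin [0.5381 0.1825] yaw -2.7 res mm [[1.3, 0.3], [-0.3, -1.3], [0.2, 0.2], [-0.8, -0.6], [-0.6, 0.3], [0.2, 1.1]]
origin [0.5372 0.1832] yaw -2.7 res mm [[1.8, 0.2], [-0.4, -1.8], [-0.1, -0.2], [-0.6, -0.6], [-0.8, 0.8], [0.2, 1.7]]
```

Corner_c is seated at (0.539, 0.182), yaw -2.7°, on the floor. Next I'll bring the closed fingers behind the left cover.

Run:
```python
from h import *
to([.6709,.1752,.219],87.3,0)
from scipy.spatial.transform import Rotation as Q
```

```text
TCP [0.6709 0.1752 0.3825] rotvec [0.1356 0.3321 0.7765] then shift [-0.0195  0.154  -0.0063]
```

Request:
send_rows:
  xyz:
    - [0,0,0]
    - [0,0,0]
    - [0,0,0]
    - [0,0,0]
    - [0,0,0]
    - [0,0,0]
    - [-0.0039,0.0308,-0.0013]
    - [-0.0039,0.0308,-0.0013]
    - [-0.0039,0.0308,-0.0013]
    - [-0.0039,0.0308,-0.0013]
    - [-0.0039,0.0308,-0.0013]
    - [0,0,0]
    - [0,0,0]
  rotation:
    - [0.0226,0.0554,0.1294]
    - [0.0226,0.0554,0.1294]
    - [0.0226,0.0554,0.1294]
    - [0.0226,0.0554,0.1294]
    - [0.0226,0.0554,0.1294]
    - [0.0226,0.0554,0.1294]
    - [0,0,0]
    - [0,0,0]
    - [0,0,0]
    - [0,0,0]
    - [0,0,0]
    - [0,0,0]
    - [0,0,0]
  jaw: [0,0,0,0,0,0,0,0,0,0,0,0,0]

```text
time_s: 12.2
tool_pos: [0.6712, 0.1751, 0.3816]
tool_rot: [-179.9, 0.0, 87.3]
force: [0.3, 0.9, -0.4]
grip_width: 0.0002
grasp_force: 0.0
```

Run:
```python
from h import *
to([.6709,.1752,.134],87.3,0);o=env.get_obs();print(o['grip_width'],o['qpos'].round(1))
```

```text
TCP [0.6709 0.1752 0.2975] rotvec [-0.0019  0.0007 -0.0008] then shift [ 0.0001 -0.0003  0.0841]
0.00021054471476481226 [-34.8  25.5  25.1  78.7 -10.7  78.2 -12.3]
```

Request:
send_rows:
  xyz:
    - [0,0,0.021]
    - [0,0,0.021]
    - [0,0,0.021]
    - [0,0,0.021]
    - [0,0,0]
    - [0,-0.0145,-0.001]
    - [0,-0.0145,-0.001]
    - [0,-0.0085,0.003]
    - [0,-0.0085,0.0035]
    - [0,-0.0085,0.005]
    - [0,-0.0085,0.0055]
    - [0,-0.006,0.0045]
    - [0,-0.006,0.0045]
    - [0,-0.0045,0.0065]
    - [0,-0.0045,0.0065]
    - [0,0,0]
  rotation:
    - [0,0,0]
    - [0,0,0]
    - [0,0,0]
    - [0,0,0]
    - [0,0,0]
    - [0,0,0]
    - [0,0,0]
    - [0,0,0]
    - [0,0,0]
    - [0,0,0]
    - [0,0,0]
    - [0,0,0]
    - [0,0,0]
    - [0,0,0]
    - [0,0,0]
    - [0,0,0]
  jaw: [0,0,0,0,0,0,0,0,0,0,0,0,0,0,0,0]

```text
time_s: 13.8
tool_pos: [0.5893, 0.1791, 0.2652]
tool_rot: [179.5, -0.2, 87.3]
force: [2.9, -0.6, 6.6]
grip_width: 0.0002
grasp_force: 3.7
```

Request:
send_rows:
  xyz:
    - [0,-0.0025,0.0055]
    - [0,-0.0025,0.0055]
    - [0,-0.002,0.006]
    - [0,0,0.002]
    - [0,0,0]
    - [0,0,0]
  rotation:
    - [0,0,0]
    - [0,0,0]
    - [0,0,0]
    - [0,0,0]
    - [0,0,0]
    - [0,0,0]
  jaw: [0,0,0,0,0,0]

```text
time_s: 14.4
tool_pos: [0.5803, 0.1796, 0.2465]
tool_rot: [-180.0, -0.1, 87.3]
force: [-6.8, -3.2, 23.9]
grip_width: 0.0006
grasp_force: 11.9
```

The tip stopped at 65 mm, so the cover is shut. I'll lift off, check it, and locate corner_a roughly.

Request:
send_rows:
  xyz:
    - [0,0,-0.02]
    - [0,0,-0.04]
    - [0,0,-0.04]
    - [0,0,-0.02]
    - [0,0,0]
  rotation:
    - [0,0,0]
    - [0,0,0]
    - [0,0,0]
    - [0,0,0]
    - [0,0,0]
  jaw: [0,0,0,0,0.6]

```text
time_s: 14.9
tool_pos: [0.5806, 0.1801, 0.3657]
tool_rot: [179.8, -0.2, 87.3]
force: [0.4, -0.4, 0.0]
grip_width: 0.0034
grasp_force: 0.0
```

Run:
```python
from h import *
import pickle
c=cam('top');hsv=cv2.cvtColor(c['image'],cv2.COLOR_BGR2HSV)
def red(c):
    hsv=cv2.cvtColor(c['image'],cv2.COLOR_BGR2HSV)
    m=cv2.inRange(hsv,(0,150,70),(4,255,255))|cv2.inRange(hsv,(172,150,70),(180,255,255))
    n,l,s,ce=cv2.connectedComponentsWithStats(m)
    print(c['n'],[(s[i].tolist(),ce[i].round(0).tolist()) for i in range(1,n) if s[i,4]>60])
red(c);s=cam('scene');red(s)
# expected shut plate centre in scene
print(proj(s,[.608,.178,.064]),proj(c,[.608,.178,.064]))
w=pickle.load(open('w3.pkl','rb'))
f=lambda x,y:(120+x/3,y/3)
for n,p,z in[('key',(25,55),.054),('s0',(75,75),.036),('s1',(148,246),.036),('e0',(92,264),.036),('t0',(70,72),.036),('t1',(235,14),.036)]:print(n,ray(w,*f(*p),z)[:2].round(4))
m=cv2.inRange(hsv,(8,40,120),(30,200,255));m[:, :195]=0;m[:,245:]=0;m[:175]=0;m[210:]=0
k=max(cv2.findContours(m,0,1)[0],key=cv2.contourArea)
for q in cv2.approxPolyDP(k,1.5,True)[:,0]:print(q,ray(c,*q,.036)[:2].round(4))
```

```text
top [([63, 56, 10, 19, 113], [68.0, 64.0]), ([297, 83, 10, 10, 68], [302.0, 87.0]), ([248, 123, 29, 8, 154], [263.0, 126.0]), ([214, 125, 13, 25, 249], [220.0, 136.0]), ([295, 124, 31, 7, 134], [309.0, 126.0])]
scene [([176, 180, 33, 32, 623], [194.0, 197.0]), ([224, 193, 31, 34, 610], [239.0, 211.0]), ([274, 219, 40, 28, 559], [293.0, 233.0]), ([444, 282, 30, 56, 811], [458.0, 310.0])]
(np.float64(294.6213510644085), np.float64(229.54270666714837)) (np.float64(211.67989726788082), np.float64(137.78530485791842))
key [0.4177 0.1444]
s0 [0.4277 0.1449]
s1 [0.4736 0.1186]
e0 [0.4633 0.1   ]
t0 [0.4262 0.1445]
t1 [0.4528 0.192 ]
[195 175] [0.4905 0.2325]
[195 209] [0.3793 0.2287]
[221 209] [0.3799 0.1452]
[213 180] [0.4743 0.1734]
[215 179] [0.4777 0.167 ]
[214 176] [0.4876 0.1705]
```

The left cover is flat: its red blob is at the shut position in both views. Moving over corner_a.

Run:
```python
from h import *
to([.431,.134,.1925],151,0)
```

```text
TCP [0.431 0.134 0.356] rotvec [-1.1000e-03 -1.0000e-03 -1.1111e+00] then shift [ 0.1077 -0.1122  0.006 ]
```

Request:
send_rows:
  xyz:
    - [0,0,0]
    - [0,0,0]
    - [0,0,0]
    - [0,0,0]
    - [0,0,0]
    - [0,0,0]
    - [0,0,0]
    - [0,0,0]
    - [0.0215,-0.0224,0.0012]
    - [0.0215,-0.0224,0.0012]
    - [0.0215,-0.0224,0.0012]
    - [0.0215,-0.0224,0.0012]
    - [0.0215,-0.0224,0.0012]
    - [0,0,0]
    - [0,0,0]
  rotation:
    - [0,0,-0.139]
    - [0,0,-0.139]
    - [0,0,-0.139]
    - [0,0,-0.139]
    - [0,0,-0.139]
    - [0,0,-0.139]
    - [0,0,-0.139]
    - [0,0,-0.138]
    - [0,0,0]
    - [0,0,0]
    - [0,0,0]
    - [0,0,0]
    - [0,0,0]
    - [0,0,0]
    - [0,0,0]
  jaw: [0.6,0.6,0.6,0.6,0.6,0.6,0.6,0.6,0.6,0.6,0.6,0.6,0.6,0.6,0.6]

```text
time_s: 16.5
tool_pos: [0.4312, 0.134, 0.3557]
tool_rot: [-180.0, -0.1, 151.0]
force: [0.3, -0.0, -0.1]
grip_width: 0.0521
grasp_force: 0.0
```

Run:
```python
from h import *
import pickle
c=cam('wrist');pickle.dump(dict(c),open('w6.pkl','wb'));o=env.get_obs();print(o['tool_pos'],o['tool_rot'],o['qpos'].round(0))
w,k=wood(c,(3,50,40),(30,255,255),(215,120,340,245))
```

```text
[0.43190823 0.13414314 0.35613949] [ 1.79996370e+02 -1.33488949e-02  1.50991278e+02] [-37.  -5.  16. 114.   1.  70.  39.]
  v [304 150] [0.4282 0.1981]
  v [239 149] [0.3947 0.1398]
  v [238 221] [0.4633 0.0995]
  v [259 221] [0.4745 0.1199]
  v [259 214] [0.4673 0.1238]
  v [264 213] [0.4689 0.1292]
  v [266 176] [0.4334 0.1507]
  v [308 176] [0.4549 0.1897]
  v [258 174] [0.4274 0.1443]
  v [302 171] [0.447  0.1865]
  v [287 159] [0.428  0.1785]
  v [287 154] [0.4233 0.1808]
  v [308 154] [0.4339 0.1999]
  v [308 171] [0.4501 0.192 ]
  v [309 154] [0.4344 0.2008]
```

Run:
```python
from h import *
import pickle
c=pickle.load(open('w6.pkl','rb'))
o,y=fit(c,[(239.2,154),(309.7,154),(308.7,176.5),(259.8,176.5),(259.5,221.5),(238,220.5)])
R=np.array([[np.cos(y),-np.sin(y)],[np.sin(y),np.cos(y)]]);yd=np.degrees(y)
g=o+R@np.array([1,-1])*.0235/2**.5;print(g.round(4),yd+135)
to([*g,.10],yd+135,-20);to([*g,.032],yd+135,-20)
```

```text
origin [0.4145 0.141 ] yaw 15.4 res mm [[1.2, 0.8], [-0.4, -0.3], [-0.3, 0.2], [-0.1, -0.8], [0.1, -0.3], [-0.5, 0.3]]
[0.4349 0.1294] 150.377641515797
TCP [0.3863 0.1571 0.2536] rotvec [ 0.0019 -0.3493  0.0106] then shift [ 0.083  -0.0026  0.0789]
TCP [0.3863 0.1571 0.1856] rotvec [ 0.0019 -0.3493  0.0106] then shift [ 0.1062 -0.0026  0.1428]
```

Request:
send_rows:
  xyz:
    - [0,0,0]
    - [0,0,0]
    - [0,0,0]
    - [0.0277,-0.0009,0.0263]
    - [0.0277,-0.0009,0.0263]
    - [0.0276,-0.0008,0.0263]
    - [0,0,0]
    - [0.0058,0,0.016]
    - [0.0058,0,0.016]
    - [0.0058,0,0.016]
    - [0.0058,0,0.016]
    - [0,0,0]
    - [0,0,0]
  rotation:
    - [0,-0.117,0.0035]
    - [0,-0.116,0.0035]
    - [0,-0.116,0.0036]
    - [0,0,0]
    - [0,0,0]
    - [0,0,0]
    - [0,0,0]
    - [0,0,0]
    - [0,0,0]
    - [0,0,0]
    - [0,0,0]
    - [0,0,0]
    - [0,0,0]
  jaw: [0.6,0.6,0.6,0.6,0.6,0.6,0.6,0.6,0.6,0.6,0.6,0.6,0.6]

```text
time_s: 17.85
tool_pos: [0.3881, 0.1575, 0.1875]
tool_rot: [179.8, 20.1, 150.3]
force: [-0.4, -0.3, 0.2]
grip_width: 0.0521
grasp_force: 0.0
```

Run:
```python
from h import *
to([.4349,.1294,.032],150.4,-20)
```

```text
TCP [0.3863 0.157  0.1856] rotvec [ 0.003   0.0014 -0.002 ] then shift [ 0.0019 -0.0013  0.0013]
```

Request:
send_rows:
  xyz:
    - [0.0018,-0.0013,0.0013]
    - [0,0,0]
    - [0,0,0]
    - [0,0,0]
    - [0,0,0]
  rotation:
    - [0,0,0]
    - [0,0,0]
    - [0,0,0]
    - [0,0,0]
    - [0,0,0]
  jaw: [0.6,0,0,0,0]
  newtons: 55

```text
time_s: 18.35
tool_pos: [0.3853, 0.1569, 0.1851]
tool_rot: [179.8, 20.1, 150.3]
force: [0.1, -1.2, 0.9]
grip_width: 0.0278
grasp_force: 2.0
```

Run:
```python
from h import *
from scipy.spatial.transform import Rotation as Q
o=env.get_obs();R=Q.from_euler('xyz',o['tool_rot'],degrees=True);g=o['tool_pos']+R.apply([0,0,env.grip_depth])
a=np.radians(15.4-45);d=g[:2]-[.4145,.141];print(o['tool_rot'],g,'s',d@[np.cos(a),np.sin(a)],'perp',d@[-np.sin(a),np.cos(a)],o['grip_width'],o['force'])
```

```text
[179.75765268  20.05884377 150.30022513] [0.43435114 0.12972027 0.03156406] s 0.022832000041112015 perp -2.357873312514703e-06 0.027778419297598514 [ 0.07574337 -1.19210914  0.85217936]
```

Request:
send_rows:
  xyz:
    - [-0.0085,0,-0.0235]
    - [-0.0085,0,-0.0235]
    - [-0.0085,0,-0.0235]
    - [-0.0085,0,-0.0235]
    - [-0.0085,0,-0.0235]
    - [-0.0085,0,-0.0235]
    - [-0.0085,0,-0.0235]
    - [-0.0085,0,-0.0235]
    - [0,0,0]
    - [0,0,0]
    - [0,0,0]
    - [0,0,0]
  rotation:
    - [0,0,0]
    - [0,0,0]
    - [0,0,0]
    - [0,0,0]
    - [0,0,0]
    - [0,0,0]
    - [0,0,0]
    - [0,0,0]
    - [0.0356,0,0.0978]
    - [0.0356,0,0.0978]
    - [0.0356,0,0.0978]
    - [0,0,0]
  jaw: [0,0,0,0,0,0,0,0,0,0,0,0]

```text
time_s: 19.55
tool_pos: [0.384, 0.1565, 0.3838]
tool_rot: [180.0, 19.9, 132.4]
force: [-0.3, -0.6, -1.9]
grip_width: 0.0233
grasp_force: 55.0
```

Run:
```python
from h import *
o=env.get_obs();print(o['tool_pos'],o['tool_rot'],o['grip_width'])
to([.515+.0375,.031-.0415,.385-.1536],132.5,-20)
```

```text
[0.3840139  0.15650642 0.38381213] [179.95025483  19.93518151 132.44922556] 0.023297033781067036
TCP [0.5147 0.0307 0.385 ] rotvec [ 0.0006 -0.0011 -0.0008] then shift [-0.1705  0.0114  0.0608]
```

Request:
send_rows:
  xyz:
    - [-0.0284,0.0019,0.0101]
    - [-0.0284,0.0019,0.0101]
    - [-0.0284,0.0019,0.0101]
    - [-0.0284,0.0019,0.0101]
    - [-0.0284,0.0019,0.0101]
    - [-0.0284,0.0019,0.0101]
    - [0,0,0]
    - [0,0,0]
  rotation:
    - [0,0,0]
    - [0,0,0]
    - [0,0,0]
    - [0,0,0]
    - [0,0,0]
    - [0,0,0]
    - [0,0,0]
    - [0,0,0]
  jaw: [0,0,0,0,0,0,0,0]

```text
time_s: 20.35
tool_pos: [0.5146, 0.0304, 0.3852]
tool_rot: [179.9, 19.9, 132.5]
force: [-0.3, 1.1, -2.3]
grip_width: 0.0234
grasp_force: 55.0
```

Run:
```python
from h import *
import pickle
c=cam('wrist');pickle.dump(dict(c),open('w7.pkl','wb'));im=c['image'];hsv=cv2.cvtColor(im,cv2.COLOR_BGR2HSV)
o=env.get_obs();print(o['tool_pos'],o['tool_rot'],o['grip_width'])
m=cv2.inRange(hsv,(0,0,110),(180,90,255))
n,l,s,ce=cv2.connectedComponentsWithStats(m)
for i in range(1,n):
    if 60<s[i,4]<900 and 200<ce[i][0]<330 and ce[i][1]<150:
        pts=np.argwhere(l==i)[:,::-1].astype(np.float32);b=cv2.boxPoints(cv2.minAreaRect(pts))
        P=np.array([ray(c,*p,.032)[:2] for p in b])
        print(ce[i].round(1),s[i,4],ray(c,*ce[i],.032)[:2].round(4),P.round(4).tolist())
w,k=wood(c,(3,50,40),(30,255,255),(215,120,420,225),.2)
# pixel predictions for held corner with grip height h above underside
from scipy.spatial.transform import Rotation as Q
R=Q.from_euler('xyz',o['tool_rot'],degrees=True);g=o['tool_pos']+R.apply([0,0,env.grip_depth])
a=np.radians(o['tool_rot'][2]-180);e=np.array([np.cos(a),np.sin(a),0]);f=np.array([-np.sin(a),np.cos(a),0])
for h in(.032,.038,.044):
    q=lambda S,T,z:tuple(np.round(proj(c,g+e*(S-.0228)+f*T+np.array([0,0,z-h])),1))
    print(h,'apex top',q(-.012,-.012,.036),'apexbot',q(-.012,-.012,0),'L outer top',q(-.012,.063,.036),'bot',q(-.012,.063,0),'L inner top',q(.012,.063,.036))
```

```text
[0.51433631 0.03121772 0.38531348] [179.87273789  19.90255177 132.52407676] 0.023418061223545804
[257.8  34.2] 67 [0.5035 0.0529] [[0.5018, 0.0263], [0.5032, 0.0707], [0.5047, 0.0708], [0.5034, 0.0264]]
[271.5  63.7] 458 [0.5316 0.0431] [[0.5128, 0.0317], [0.545, 0.0613], [0.5519, 0.0549], [0.5191, 0.0248]]
[238.1  97.1] 338 [ 0.5288 -0.0048] [[0.5116, 0.0087], [0.5176, 0.0142], [0.548, -0.0203], [0.5415, -0.0263]]
[203.1 136.8] 748 [ 0.529  -0.0669] [[0.498, -0.1887], [0.5022, -0.0415], [0.5905, -0.0445], [0.6052, -0.2127]]
[292.  122.1] 411 [0.5919 0.0151] [[0.5811, 0.002], [0.5808, 0.0275], [0.6042, 0.0273], [0.6053, 0.001]]
  v [379 163] [0.5819 0.0647]
  v [374 156] [0.576  0.0654]
  v [369 159] [0.5756 0.0624]
  v [372 163] [0.579  0.0621]
  v [366 164] [0.5771 0.0594]
  v [361 156] [0.5707 0.0605]
  v [328 152] [0.5553 0.0497]
  v [321 157] [0.5548 0.0451]
  v [233 157] [0.5188 0.0121]
  v [228 224] [ 0.5486 -0.0279]
  v [371 219] [0.6139 0.0378]
  v [379 188] [0.5967 0.0551]
  v [367 167] [0.5791 0.0587]
0.032 apex top (np.float64(225.0), np.float64(201.3)) apexbot (np.float64(229.8), np.float64(162.5)) L outer top (np.float64(387.1), np.float64(201.2)) bot (np.float64(362.7), np.float64(162.5)) L inner top (np.float64(374.4), np.float64(238.6))
0.038 apex top (np.float64(225.9), np.float64(193.7)) apexbot (np.float64(230.4), np.float64(157.4)) L outer top (np.float64(382.3), np.float64(193.6)) bot (np.float64(359.4), np.float64(157.3)) L inner top (np.float64(370.5), np.float64(230.5))
0.044 apex top (np.float64(226.8), np.float64(186.6)) apexbot (np.float64(231.0), np.float64(152.5)) L outer top (np.float64(377.9), np.float64(186.5)) bot (np.float64(356.3), np.float64(152.5)) L inner top (np.float64(366.8), np.float64(222.9))
```

Run:
```python
from h import *
to([.5518,.0015,.19],132.2,-20);to([.5518,.0015,.082],132.2,-20)
```

```text
TCP [0.5142 0.0429 0.3436] rotvec [ 0.0042 -0.0017  0.0053] then shift [0.0225 0.0078 0.0362]
TCP [0.5142 0.0429 0.2356] rotvec [ 0.0042 -0.0017  0.0053] then shift [0.0594 0.0078 0.1377]
```

Request:
send_rows:
  xyz:
    - [0.0075,0.0026,0.0121]
    - [0.0075,0.0026,0.0121]
    - [0.0075,0.0026,0.012]
    - [0,0,0]
    - [0.0053,0,0.0145]
    - [0.0053,0,0.0145]
    - [0.0053,0,0.0145]
    - [0.0053,0,0.0145]
    - [0.0053,0,0.0145]
    - [0.0053,0,0.0145]
    - [0.0051,0,0.0145]
    - [0,0,0]
    - [0,0,0]
  rotation:
    - [0.0042,-0.0017,0.0053]
    - [0,0,0]
    - [0,0,0]
    - [0,0,0]
    - [0,0,0]
    - [0,0,0]
    - [0,0,0]
    - [0,0,0]
    - [0,0,0]
    - [0,0,0]
    - [0,0,0]
    - [0,0,0]
    - [0,0,0]
  jaw: [0,0,0,0,0,0,0,0,0,0,0,0,0]

```text
time_s: 21.7
tool_pos: [0.5152, 0.0426, 0.2365]
tool_rot: [179.9, 20.1, 132.1]
force: [0.4, 0.2, -0.6]
grip_width: 0.0237
grasp_force: 55.0
```

Run:
```python
from h import *
to([.5518,.0015,.062],132.2,-20);print(env.get_obs()['force'])
```

```text
TCP [0.5142 0.0429 0.2156] rotvec [ 0.0004  0.0015 -0.0013] then shift [ 0.008  -0.0005  0.0193]
[ 0.403912    0.21836829 -0.61777353]
```

Request:
send_rows:
  xyz:
    - [0.0024,0,0.0056]
    - [0.0024,0,0.0056]
    - [0.0011,0,0.003]
    - [0,0,0]
    - [0,0,0]
  rotation:
    - [0,0,0]
    - [0,0,0]
    - [0,0,0]
    - [0,0,0]
    - [0,0,0]
  jaw: [0,0,0,0,0]

```text
time_s: 22.2
tool_pos: [0.5184, 0.0433, 0.2257]
tool_rot: [179.2, 20.4, 131.8]
force: [-2.1, -1.2, 15.5]
grip_width: 0.0235
grasp_force: 55.0
```

Request:
send_rows:
  xyz:
    - [0.001,0,0.0028]
    - [0,0,0]
    - [0,0,0]
  rotation:
    - [0,0,0]
    - [0,0,0]
    - [0,0,0]
  jaw: [0,0,0]

```text
time_s: 22.5
tool_pos: [0.5143, 0.043, 0.2177]
tool_rot: [180.0, 20.0, 132.1]
force: [0.7, 0.9, -1.7]
grip_width: 0.0233
grasp_force: 55.0
```

Request:
send_rows:
  xyz:
    - [0.001,0,0.0028]
    - [0,0,0]
    - [0,0,0]
  rotation:
    - [0,0,0]
    - [0,0,0]
    - [0,0,0]
  jaw: [0,0,0]

```text
time_s: 22.8
tool_pos: [0.5147, 0.0429, 0.2154]
tool_rot: [180.0, 20.1, 132.1]
force: [-2.9, -0.3, 6.9]
grip_width: 0.0233
grasp_force: 55.0
```

Request:
send_rows:
  xyz:
    - [0.001,0,0.0028]
    - [0,0,0]
    - [0,0,0]
  rotation:
    - [0,0,0]
    - [0,0,0]
    - [0,0,0]
  jaw: [0,0,0]

```text
time_s: 23.1
tool_pos: [0.5148, 0.043, 0.2152]
tool_rot: [-180.0, 20.1, 132.1]
force: [-16.4, 2.4, 32.4]
grip_width: 0.0233
grasp_force: 55.0
```

Request:
send_rows:
  xyz:
    - [-0.001,0,-0.0028]
    - [0,0,0]
    - [0,0,0]
    - [0,0,0]
    - [0,0,0]
  rotation:
    - [0,0,0]
    - [0,0,0]
    - [0,0,0]
    - [0,0,0]
    - [0,0,0]
  jaw: [0,0,0.38,0.4,0.4]

```text
time_s: 23.6
tool_pos: [0.5145, 0.0431, 0.2144]
tool_rot: [180.0, 20.1, 132.1]
force: [-0.3, 0.3, -0.6]
grip_width: 0.0334
grasp_force: 0.0
```

Request:
send_rows:
  xyz:
    - [-0.005,0,-0.014]
    - [-0.0085,0,-0.0235]
    - [-0.0085,0,-0.0235]
    - [-0.0085,0,-0.0235]
    - [-0.0085,0,-0.0235]
    - [-0.0085,0,-0.0235]
    - [-0.0085,0,-0.0235]
    - [0,0,0]
    - [0,0,0]
  rotation:
    - [0,0,0]
    - [0,0,0]
    - [0,0,0]
    - [0,0,0]
    - [0,0,0]
    - [0,0,0]
    - [0,0,0]
    - [0,0,0]
    - [0,0,0]
  jaw: [0.4,0.4,0.4,0.4,0.4,0.4,0.4,0.4,0.4]

```text
time_s: 24.5
tool_pos: [0.5141, 0.0434, 0.3797]
tool_rot: [179.9, 20.1, 132.1]
force: [0.3, 0.8, -1.0]
grip_width: 0.0346
grasp_force: 0.0
```

Run:
```python
from h import *
import pickle
c=cam('wrist');pickle.dump(dict(c),open('w8.pkl','wb'))
o=env.get_obs();print(o['tool_pos'],o['tool_rot'])
w,k=wood(c,(3,50,40),(30,255,255),(228,55,330,175),.058)
to([.534+.133*.9988,.018-.133*.049,.219],87.2,0)
```

```text
[0.51381218 0.0433335  0.37881425] [-179.99868192   20.02872099  132.1163234 ]
  v [310  82] [0.5637 0.0714]
  v [240  84] [0.5165 0.0262]
  v [241 160] [ 0.5704 -0.0345]
  v [257 160] [ 0.5835 -0.0227]
  v [258 153] [ 0.5784 -0.0157]
  v [262 159] [ 0.5867 -0.0181]
  v [262 149] [ 0.5783 -0.0092]
  v [267 147] [ 0.5806 -0.0039]
  v [268 115] [0.5568 0.0222]
  v [314 114] [0.59   0.0536]
  v [308 113] [0.5848 0.0503]
  v [315 109] [0.5869 0.0576]
  v [317  94] [0.5771 0.0685]
TCP [0.6668 0.0115 0.3825] rotvec [0.137  0.3314 0.7758] then shift [-0.0243  0.1544 -0.0037]
```

Run:
```python
from h import *
import pickle
c=pickle.load(open('w8.pkl','rb'))
for z in(.055,.058,.062):fit(c,[(240.3,91.3),(317.6,91),(316,115),(262.7,115),(262.5,160.3),(241,160.3)],z)
```

```text
origin [0.5381 0.0192] yaw -2.8 res mm [[0.5, 0.5], [-0.3, 0.1], [0.7, 1.3], [-1.3, -0.5], [0.1, -0.7], [0.2, -0.6]]
origin [0.5371 0.02  ] yaw -2.8 res mm [[1.0, 0.5], [-0.4, -0.5], [0.5, 0.9], [-1.1, -0.5], [-0.1, -0.3], [0.1, -0.1]]
origin [0.5358 0.021 ] yaw -2.8 res mm [[1.6, 0.4], [-0.5, -1.2], [0.1, 0.4], [-0.9, -0.5], [-0.4, 0.2], [0.1, 0.7]]
```

Request:
send_rows:
  xyz:
    - [0,0,0]
    - [0,0,0]
    - [0,0,0]
    - [0,0,0]
    - [0,0,0]
    - [0,0,0]
    - [-0.0049,0.0309,-0.0007]
    - [-0.0049,0.0309,-0.0007]
    - [-0.0049,0.0309,-0.0007]
    - [-0.0049,0.0309,-0.0007]
    - [-0.0049,0.0309,-0.0007]
    - [0,0,0]
    - [0,0,0]
  rotation:
    - [0.0228,0.0552,0.1293]
    - [0.0228,0.0552,0.1293]
    - [0.0228,0.0552,0.1293]
    - [0.0228,0.0552,0.1293]
    - [0.0228,0.0552,0.1293]
    - [0.0228,0.0552,0.1293]
    - [0,0,0]
    - [0,0,0]
    - [0,0,0]
    - [0,0,0]
    - [0,0,0]
    - [0,0,0]
    - [0,0,0]
  jaw: [0,0,0,0,0,0,0,0,0,0,0,0,0]

```text
time_s: 25.85
tool_pos: [0.6671, 0.0111, 0.3811]
tool_rot: [-179.9, 0.1, 87.2]
force: [0.5, 0.5, -0.3]
grip_width: 0.0005
grasp_force: 0.0
```

Run:
```python
from h import *
to([.6668,.0115,.134],87.2,0);o=env.get_obs();print(o['grip_width'],o['qpos'].round(1))
```

```text
TCP [0.6668 0.0115 0.2975] rotvec [-0.0025  0.001  -0.0007] then shift [ 0.0004 -0.0003  0.0836]
0.000529542467564571 [-20.3  21.9  22.5  83.1  -8.4  76.9  -0.1]
```

Corner_a is seated at (0.537, 0.020). Closing the middle cover with the same sweep.

Request:
send_rows:
  xyz:
    - [0,0,0.021]
    - [0,0,0.021]
    - [0,0,0.021]
    - [0,0,0.021]
    - [0,0,0]
    - [0,-0.0145,-0.001]
    - [0,-0.0145,-0.001]
    - [0,-0.0085,0.003]
    - [0,-0.0085,0.0035]
    - [0,-0.0085,0.005]
    - [0,-0.0085,0.0055]
    - [0,-0.006,0.0045]
    - [0,-0.006,0.0045]
    - [0,-0.0045,0.0065]
    - [0,-0.0045,0.0065]
    - [0,0,0]
  rotation:
    - [0,0,0]
    - [0,0,0]
    - [0,0,0]
    - [0,0,0]
    - [0,0,0]
    - [0,0,0]
    - [0,0,0]
    - [0,0,0]
    - [0,0,0]
    - [0,0,0]
    - [0,0,0]
    - [0,0,0]
    - [0,0,0]
    - [0,0,0]
    - [0,0,0]
    - [0,0,0]
  jaw: [0,0,0,0,0,0,0,0,0,0,0,0,0,0,0,0]

```text
time_s: 27.45
tool_pos: [0.5851, 0.0152, 0.2647]
tool_rot: [179.5, -0.1, 87.2]
force: [5.4, -1.3, 9.0]
grip_width: 0.0004
grasp_force: 5.6
```

Request:
send_rows:
  xyz:
    - [0,-0.0025,0.0055]
    - [0,-0.0025,0.0055]
    - [0,-0.002,0.006]
    - [0,0,0.002]
    - [0,0,0]
    - [0,0,0]
  rotation:
    - [0,0,0]
    - [0,0,0]
    - [0,0,0]
    - [0,0,0]
    - [0,0,0]
    - [0,0,0]
  jaw: [0,0,0,0,0,0]

```text
time_s: 28.05
tool_pos: [0.5763, 0.0155, 0.2465]
tool_rot: [180.0, -0.1, 87.2]
force: [-7.5, -0.6, 26.4]
grip_width: 0.0009
grasp_force: 13.1
```

Request:
send_rows:
  xyz:
    - [0,0,-0.02]
    - [0,0,-0.04]
    - [0,0,-0.04]
    - [0,0,-0.04]
    - [0,0,0]
  rotation:
    - [0,0,0]
    - [0,0,0]
    - [0,0,0]
    - [0,0,0]
    - [0,0,0]
  jaw: [0,0,0,0,0.6]

```text
time_s: 28.55
tool_pos: [0.5771, 0.0156, 0.388]
tool_rot: [179.5, -0.1, 87.2]
force: [0.3, -0.0, -0.5]
grip_width: 0.0039
grasp_force: 0.0
```

Run:
```python
from h import *
s=cam('scene');t=cam('top')
for c in(s,t):
    hsv=cv2.cvtColor(c['image'],cv2.COLOR_BGR2HSV)
    m=cv2.inRange(hsv,(0,150,70),(4,255,255))|cv2.inRange(hsv,(172,150,70),(180,255,255))
    n,l,st,ce=cv2.connectedComponentsWithStats(m)
    print(c['n'],[(st[i].tolist(),ce[i].round(0).tolist()) for i in range(1,n) if st[i,4]>60])
    print('expect',[np.round(proj(c,p)) for p in([.608,.178,.064],[.605,.016,.064])])
# mallet on pad in top view
hsv=cv2.cvtColor(t['image'],cv2.COLOR_BGR2HSV)
for nm,lo,hi,z in(('green',(50,120,60),(75,255,255),.006),('head',(18,50,120),(30,200,255),.076),('handle',(5,100,60),(15,230,255),.054)):
    m=cv2.inRange(hsv,lo,hi);w=np.zeros_like(m);w[180:230,280:360]=m[180:230,280:360]
    k=max(cv2.findContours(w,0,1)[0],key=cv2.contourArea);r=cv2.minAreaRect(k)
    print(nm,cv2.contourArea(k),r,ray(t,*r[0],z)[:2].round(4),[ray(t,*p,z)[:2].round(3).tolist() for p in cv2.boxPoints(r)])
```

```text
scene [([176, 180, 33, 33, 622], [194.0, 197.0]), ([224, 203, 39, 25, 488], [242.0, 215.0]), ([274, 219, 40, 28, 564], [293.0, 233.0]), ([444, 282, 30, 56, 811], [458.0, 310.0])]
expect [array([295., 230.]), array([244., 212.])]
top [([63, 56, 10, 19, 111], [68.0, 64.0]), ([297, 83, 10, 10, 67], [302.0, 87.0]), ([198, 124, 29, 26, 591], [212.0, 135.0]), ([295, 124, 31, 6, 135], [310.0, 126.0])]
expect [array([212., 138.]), array([262., 139.])]
green 1283.0 ((318.092041015625, 205.7083740234375), (68.44580841064453, 33.957252502441406), 6.632514476776123) [ 0.3965 -0.1696] [[0.353, -0.052], [0.465, -0.065], [0.44, -0.288], [0.329, -0.272]]
head 345.5 ((304.5, 205.0), (20.0, 21.0), 90.0) [ 0.3895 -0.1183] [[0.421, -0.086], [0.421, -0.151], [0.359, -0.15], [0.358, -0.085]]
handle 263.5 ((334.0, 205.0), (8.0, 38.0), 90.0) [ 0.393  -0.2134] [[0.405, -0.154], [0.406, -0.274], [0.381, -0.273], [0.38, -0.153]]
```

Both covers read as shut in both views. Now over the mallet for a close view.

Request:
send_rows:
  xyz:
    - [-0.0315,-0.0293,0.004]
    - [-0.0315,-0.0293,0.004]
    - [-0.0315,-0.0293,0.004]
    - [-0.0315,-0.0293,0.004]
    - [-0.0315,-0.0293,0.004]
    - [-0.0315,-0.0293,0.004]
    - [0,0,0]
    - [0,0,0]
  rotation:
    - [0,0,-0.05]
    - [0,0,0]
    - [0,0,0]
    - [0,0,0]
    - [0,0,0]
    - [0,0,0]
    - [0,0,0]
    - [0,0,0]
  jaw: [0.6,0.6,0.6,0.6,0.6,0.6,0.6,0.6]

```text
time_s: 29.45
tool_pos: [0.3981, -0.1719, 0.3572]
tool_rot: [-179.9, -0.1, 90.0]
force: [-0.1, 0.4, 0.4]
grip_width: 0.0522
grasp_force: 0.0
```

Run:
```python
from h import *
import pickle
c=cam('wrist');pickle.dump(dict(c),open('w9.pkl','wb'));o=env.get_obs();print(o['tool_pos'],o['tool_rot'],o['grip_width'],o['qpos'].round(0))
hsv=cv2.cvtColor(c['image'],cv2.COLOR_BGR2HSV)
for nm,lo,hi,z in(('green',(50,120,40),(75,255,255),.006),('wood',(5,40,60),(32,255,255),.076)):
    m=cv2.inRange(hsv,lo,hi);m[225:]=0
    for k in cv2.findContours(m,0,1)[0]:
        if cv2.contourArea(k)>150:
            print(nm,cv2.contourArea(k));
            for q in cv2.approxPolyDP(k,3,True)[:,0]:print('  ',q,ray(c,*q,z)[:2].round(4),hsv[q[1],q[0]])
for v in range(60,235,12):print(v,[hsv[v,u].tolist() for u in(215,235,256,277,297)])
```

```text
[ 0.39894992 -0.17111649  0.35760397] [-1.79937787e+02 -6.21653532e-02  9.00855889e+01] 0.05196837514735974 [-14.  -9.  31. 117.   5.  71.  15.]
green 7791.5
   [211  69] [ 0.3544 -0.0552] [ 65 169 133]
   [200 219] [ 0.3347 -0.2255] [ 66 194 196]
   [207 219] [ 0.3433 -0.2255] [ 66 194 231]
   [208 224] [ 0.3443 -0.232 ] [ 63 124  72]
   [234 224] [ 0.3761 -0.232 ] [ 66 190 236]
   [231 168] [ 0.3738 -0.1623] [ 71 243 153]
   [216 168] [ 0.3563 -0.1623] [ 67 191 247]
   [212 164] [ 0.3518 -0.1576] [ 64 173 226]
   [208 101] [ 0.35   -0.0878] [ 70 229 107]
   [212  97] [ 0.3545 -0.0836] [ 67 188 225]
   [229  97] [ 0.3731 -0.0836] [ 52 142 171]
   [232  92] [ 0.3764 -0.0785] [ 68 186 228]
   [254  92] [ 0.4003 -0.0785] [ 58 140 222]
   [256  96] [ 0.4025 -0.0826] [ 59 141 214]
   [272  95] [ 0.42   -0.0816] [ 67 178 229]
   [277  99] [ 0.4255 -0.0857] [ 68 180 231]
   [278 162] [ 0.4283 -0.1552] [ 68 199 177]
   [272 167] [ 0.4214 -0.1611] [ 69 212 182]
   [260 167] [ 0.4075 -0.1611] [ 69 219 141]
   [261 224] [ 0.4093 -0.232 ] [ 61 154 184]
   [289 224] [ 0.4436 -0.232 ] [ 66 188 18
[... 1293 characters left out ...]
0, 140, 228], [66, 169, 229]]
144 [[25, 116, 254], [25, 114, 254], [23, 125, 253], [43, 130, 147], [66, 171, 229]]
156 [[18, 140, 235], [19, 144, 239], [19, 140, 239], [45, 132, 149], [65, 173, 229]]
168 [[70, 207, 255], [14, 182, 182], [14, 176, 168], [67, 192, 178], [67, 208, 229]]
180 [[69, 184, 253], [14, 178, 198], [14, 177, 166], [67, 191, 175], [173, 53, 82]]
192 [[69, 187, 252], [14, 183, 191], [14, 173, 168], [69, 192, 252], [20, 28, 83]]
204 [[71, 181, 255], [14, 179, 255], [15, 178, 235], [70, 177, 255], [28, 36, 85]]
216 [[70, 178, 255], [15, 183, 250], [15, 179, 235], [69, 186, 254], [23, 28, 81]]
228 [[69, 187, 254], [22, 167, 188], [18, 173, 252], [70, 190, 253], [15, 19, 27]]
```

Run:
```python
from h import *
import pickle
c=pickle.load(open('w9.pkl','rb'))
for u,v in[(247.5,224),(246.5,195),(245.5,170)]:print(ray(c,u,v,.054)[:2])
to([.3925,-.166,.080],91,0);to([.3925,-.166,.038],91,0)
```

```text
[ 0.39350455 -0.21275365]
[ 0.39260158 -0.18110708]
[ 0.39172449 -0.15518353]
TCP [ 0.3925 -0.166   0.2435] rotvec [-0.0011 -0.0011 -0.016 ] then shift [ 0.0052 -0.0064  0.1141]
TCP [ 0.3925 -0.166   0.2015] rotvec [-0.0011 -0.0011 -0.016 ] then shift [ 0.0052 -0.0064  0.1561]
```

Request:
send_rows:
  xyz:
    - [0.0052,-0.0066,0.0281]
    - [0,0,0.043]
    - [0,0,0.043]
    - [0,0,0.021]
    - [0,0,0.0211]
    - [0,0,0]
    - [0,0,0]
  rotation:
    - [0,0,-0.029]
    - [0,0,0]
    - [0,0,0]
    - [0,0,0]
    - [0,0,0]
    - [0,0,0]
    - [0,0,0]
  jaw: [0.6,0.6,0.6,0.6,0.6,0.6,0.6]

```text
time_s: 30.2
tool_pos: [0.3933, -0.1659, 0.2025]
tool_rot: [-180.0, 0.0, 91.8]
force: [0.3, -0.3, 0.2]
grip_width: 0.0524
grasp_force: 0.0
```

Request:
send_rows:
  xyz:
    - [0,0,0]
    - [0,0,0]
    - [0,0,0]
    - [0,0,0]
    - [0,0,0]
    - [0,0,0]
  rotation:
    - [0,0,0]
    - [0,0,0]
    - [0,0,0]
    - [0,0,0]
    - [0,0,0]
    - [0,0,0]
  jaw: [0,0,0,0,0,0]
  newtons: 60

```text
time_s: 30.8
tool_pos: [0.3929, -0.1669, 0.2033]
tool_rot: [179.9, -0.0, 91.7]
force: [-3.1, 0.6, 6.1]
grip_width: 0.0274
grasp_force: 59.8
```

Mallet gripped. I'll lift it and carry it over key_c.

Request:
send_rows:
  xyz:
    - [0,0,-0.015]
    - [0,0,-0.03]
    - [0,0,-0.03]
    - [0,0,-0.032]
    - [0,0,0]
    - [0.0397,0.0157,0]
    - [0.0397,0.0157,0]
    - [0.0397,0.0157,0]
    - [0.0397,0.0157,0]
    - [0.0397,0.0157,0]
    - [0.0397,0.0157,0]
    - [0.0397,0.0157,0]
    - [0.0397,0.0157,0]
    - [0,0,0]
    - [0,0,0]
  rotation:
    - [0,0,0]
    - [0,0,0]
    - [0,0,0]
    - [0,0,0]
    - [0,0,0.0785]
    - [0,0,0]
    - [0,0,0]
    - [0,0,0]
    - [0,0,0]
    - [0,0,0]
    - [0,0,0]
    - [0,0,0]
    - [0,0,0]
    - [0,0,0]
    - [0,0,0]
  jaw: [0,0,0,0,0,0,0,0,0,0,0,0,0,0,0]

```text
time_s: 32.3
tool_pos: [0.5331, 0.1456, 0.3087]
tool_rot: [-180.0, 0.1, 87.4]
force: [0.3, -0.4, -3.5]
grip_width: 0.0274
grasp_force: 59.8
```

Run:
```python
from h import *
o=env.get_obs();print(o['tool_pos'],o['tool_rot'],o['grip_width'],o['force'],o['wrist_torque'])
to([.534,.144,.31-.1635],87.2,0)
c=cam('wrist');s=cam('scene')
hsv=cv2.cvtColor(c['image'],cv2.COLOR_BGR2HSV);m=cv2.inRange(hsv,(18,40,60),(32,200,255));m[225:]=0
k=max(cv2.findContours(m,0,1)[0],key=cv2.contourArea)
fz=o['tool_pos'][2]-.2033+.076
for q in cv2.approxPolyDP(k,3,True)[:,0]:print('  ',q,ray(c,*q,fz)[:2].round(4))
cv2.imwrite('pics/last.png',np.hstack([cv2.resize(c['image'][40:260,120:400],(420,330)),cv2.resize(s['image'][150:260,210:350],(375,330))]))
```

```text
[0.53313577 0.14559322 0.30867813] [-1.79963921e+02  8.22467107e-02  8.73901471e+01] 0.02742470652513162 [ 0.29854055 -0.35839191 -3.52060192] [-0.34044477  0.07953321  0.01144674]
TCP [0.534 0.144 0.31 ] rotvec [-0.0006  0.0014  0.0033] then shift [-0.0015  0.0009 -0.0013]
   [327  93] [0.5632 0.2229]
   [277  90] [0.5457 0.2247]
   [170  94] [0.5081 0.2251]
   [175 174] [0.5065 0.1964]
   [192 174] [0.5129 0.1961]
   [193 169] [0.5135 0.198 ]
   [206 169] [0.5184 0.1978]
   [209 163] [0.5197 0.2   ]
   [250 156] [0.5352 0.202 ]
   [251 151] [0.5356 0.2038]
   [266 150] [0.5412 0.2039]
   [267 145] [0.5416 0.2057]
   [299 138] [0.5534 0.2078]
   [300 132] [0.5537 0.2099]
   [318 133] [0.5603 0.2092]
   [317 126] [0.5599 0.2118]
   [325 125] [0.5628 0.212 ]
   [327 130] [0.5635 0.2102]
```

View pics/last.png

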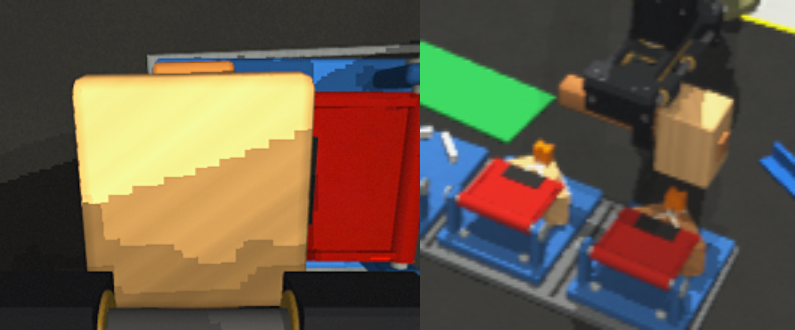

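Both red covers are flat and both keys are proud at (545,150) and (677,200). The mallet head is level above key_c. Pressing down.

Request:
send_rows:
  xyz:
    - [0,0.001,0.011]
    - [0,0,0.011]
    - [0,0,0.01]
    - [0,0,0.003]
    - [0,0,0.003]
    - [0,0,0.003]
    - [0,0,0.003]
    - [0,0,0.003]
    - [0,0,0]
  rotation:
    - [0,0,0]
    - [0,0,0]
    - [0,0,0]
    - [0,0,0]
    - [0,0,0]
    - [0,0,0]
    - [0,0,0]
    - [0,0,0]
    - [0,0,0]
  jaw: [0,0,0,0,0,0,0,0,0]

```text
time_s: 33.3
tool_pos: [0.5347, 0.1443, 0.263]
tool_rot: [179.9, -0.0, 87.2]
force: [-1.6, -1.6, 0.5]
grip_width: 0.0276
grasp_force: 59.8
```

Request:
send_rows:
  xyz:
    - [0,0,0.003]
    - [0,0,0.002]
    - [0,0,0.002]
    - [0,0,0]
  rotation:
    - [0,0,0]
    - [0,0,0]
    - [0,0,0]
    - [0,0,0]
  jaw: [0,0,0,0]

```text
time_s: 33.7
tool_pos: [0.5349, 0.1444, 0.256]
tool_rot: [179.9, -0.0, 87.2]
force: [-1.2, -1.6, 0.7]
grip_width: 0.0274
grasp_force: 59.8
```

Request:
send_rows:
  xyz:
    - [0,0,0.002]
    - [0,0,0.001]
    - [0,0,0]
  rotation:
    - [0,0,0]
    - [0,0,0]
    - [0,0,0]
  jaw: [0,0,0]

```text
time_s: 34.0
tool_pos: [0.535, 0.1442, 0.2553]
tool_rot: [179.9, -0.0, 87.2]
force: [-6.1, -3.4, 13.7]
grip_width: 0.0275
grasp_force: 59.9
```

Request:
send_rows:
  xyz:
    - [0,0,0.002]
    - [0,0,0.001]
    - [0,0,0]
  rotation:
    - [0,0,0]
    - [0,0,0]
    - [0,0,0]
  jaw: [0,0,0]

```text
time_s: 34.3
tool_pos: [0.535, 0.1439, 0.2548]
tool_rot: [179.9, -0.1, 87.2]
force: [-13.9, -6.9, 30.5]
grip_width: 0.0271
grasp_force: 60.0
```

The face bottomed on the wood at the predicted height with 30 N. On to key_a.

Request:
send_rows:
  xyz:
    - [0,0,-0.015]
    - [0,0,-0.02]
    - [0,0,-0.02]
    - [-0.04,0.0015,0]
    - [-0.04,0.0015,0]
    - [-0.041,0.0015,0]
    - [-0.041,0.0015,0]
    - [0,0,0]
    - [0,0,0]
  rotation:
    - [0,0,0]
    - [0,0,0]
    - [0,0,0]
    - [0,0,0]
    - [0,0,0]
    - [0,0,0]
    - [0,0,0]
    - [0,0,0]
    - [0,0,0]
  jaw: [0,0,0,0,0,0,0,0,0]

```text
time_s: 35.2
tool_pos: [0.5327, -0.0186, 0.3046]
tool_rot: [179.9, -0.0, 87.1]
force: [-0.1, 0.9, -3.9]
grip_width: 0.0276
grasp_force: 59.9
```

Run:
```python
from h import *
o=env.get_obs();print(o['tool_pos'],o['tool_rot'],o['grip_width'],o['force'])
to([.533,-.018,.305-.1635],87.2,0)
```

```text
[ 0.5326821  -0.01859662  0.30460855] [ 1.79899776e+02 -3.69385541e-02  8.70665233e+01] 0.02758089922867034 [-0.12136786  0.92702387 -3.90641193]
TCP [ 0.533 -0.018  0.305] rotvec [ 0.0017 -0.0006 -0.0023] then shift [ 0.0006  0.0003 -0.0004]
```

Down to .2735 (28 mm fast), then pressing.

Request:
send_rows:
  xyz:
    - [0,0,0.011]
    - [0,0,0.011]
    - [0,0,0.006]
    - [0,0,0.003]
    - [0,0,0.003]
    - [0,0,0.003]
    - [0,0,0.003]
    - [0,0,0.003]
    - [0,0,0.003]
    - [0,0,0]
  rotation:
    - [0,0,0]
    - [0,0,0]
    - [0,0,0]
    - [0,0,0]
    - [0,0,0]
    - [0,0,0]
    - [0,0,0]
    - [0,0,0]
    - [0,0,0]
    - [0,0,0]
  jaw: [0,0,0,0,0,0,0,0,0,0]

```text
time_s: 36.2
tool_pos: [0.5331, -0.0174, 0.259]
tool_rot: [179.8, -0.0, 87.2]
force: [-0.5, 1.4, -0.7]
grip_width: 0.0272
grasp_force: 59.9
```

Request:
send_rows:
  xyz:
    - [0,0,0.002]
    - [0,0,0.002]
    - [0,0,0.002]
    - [0,0,0]
  rotation:
    - [0,0,0]
    - [0,0,0]
    - [0,0,0]
    - [0,0,0]
  jaw: [0,0,0,0]

```text
time_s: 36.6
tool_pos: [0.5332, -0.0179, 0.2549]
tool_rot: [179.9, -0.1, 87.2]
force: [-4.8, 1.3, 14.0]
grip_width: 0.0272
grasp_force: 59.9
```

Request:
send_rows:
  xyz:
    - [0,0,0.002]
    - [0,0,0.002]
    - [0,0,0]
  rotation:
    - [0,0,0]
    - [0,0,0]
    - [0,0,0]
  jaw: [0,0,0]

```text
time_s: 36.9
tool_pos: [0.5331, -0.0194, 0.2529]
tool_rot: [179.9, 0.0, 87.2]
force: [-11.7, -2.6, 27.3]
grip_width: 0.0269
grasp_force: 60.0
```

Request:
send_rows:
  xyz:
    - [0,0,-0.015]
    - [0,0,-0.025]
    - [0,0,-0.03]
    - [0,0,-0.03]
    - [-0.03,-0.02,0]
    - [-0.03,-0.02,0]
    - [0,0,0]
    - [0,0,0]
  rotation:
    - [0,0,0]
    - [0,0,0]
    - [0,0,0]
    - [0,0,0]
    - [0,0,0]
    - [0,0,0]
    - [0,0,0]
    - [0,0,0]
  jaw: [0,0,0,0,0,0,0,0]

```text
time_s: 37.7
tool_pos: [0.4891, -0.077, 0.3482]
tool_rot: [179.9, 0.0, 87.1]
force: [0.3, 0.4, -2.8]
grip_width: 0.0274
grasp_force: 60.0
```

Run:
```python
from h import *
s=cam('scene');hsv=cv2.cvtColor(s['image'],cv2.COLOR_BGR2HSV)
for nm,x,y in(('c',.539,.182),('a',.537,.020)):
    for z in(.058,.062,.076):
        u,v=proj(s,[x,y,z]);print(nm,z,round(u,1),round(v,1))
    u,v=map(int,proj(s,[x,y,.058]))
    m=cv2.inRange(hsv,(4,215,120),(18,255,255))[v-20:v+12,u-14:u+14];ys,xs=np.nonzero(m)
    print(' orange',len(xs),(xs.mean()+u-14,ys.min()+v-20,ys.max()+v-20) if len(xs) else '')
m=cv2.inRange(hsv,(0,150,70),(4,255,255))|cv2.inRange(hsv,(172,150,70),(180,255,255))
n,l,st,ce=cv2.connectedComponentsWithStats(m);print([(st[i].tolist()) for i in range(1,n) if st[i,4]>60])
t=cam('top');hsv=cv2.cvtColor(t['image'],cv2.COLOR_BGR2HSV)
m=cv2.inRange(hsv,(50,120,60),(75,255,255));m[:175]=0;k=max(cv2.findContours(m,0,1)[0],key=cv2.contourArea);r=cv2.minAreaRect(k)
print('green',r,ray(t,*r[0],.006)[:2],env.get_obs()['tool_pos'],env.get_obs()['tool_rot'])
```

```text
c 0.058 304.8 218.1
c 0.062 304.9 217.0
c 0.076 305.2 213.2
 orange 0 
a 0.058 255.7 202.4
a 0.062 255.7 201.3
a 0.076 255.7 197.6
 orange 0 
[[176, 180, 33, 32, 625], [224, 203, 39, 25, 492], [274, 219, 40, 28, 560], [444, 282, 30, 56, 809]]
green ((336.2586669921875, 207.8965606689453), (31.225101470947266, 34.46387481689453), 4.763641834259033) [ 0.38974784 -0.2286875 ] [ 0.48993762 -0.07529978  0.3484113 ] [ 1.79933401e+02 -1.48916250e-03  8.72546015e+01]
```

Both keys are in: no orange shows proud, 27–30 N was carried on the wood, and the covers are still shut. I'll lay the mallet back where it was.

Request:
send_rows:
  xyz:
    - [0,0,0]
    - [-0.0296,-0.0332,0]
    - [-0.0296,-0.0332,0]
    - [-0.0296,-0.0332,0]
    - [0,0,0]
    - [0,0,0.04]
    - [0,0,0.04]
    - [0,0,0.03]
    - [0,0,0.02]
    - [0,0,0.008]
    - [0,0,0]
    - [0,0,0]
  rotation:
    - [0,0,-0.078]
    - [0,0,0]
    - [0,0,0]
    - [0,0,0]
    - [0,0,0]
    - [0,0,0]
    - [0,0,0]
    - [0,0,0]
    - [0,0,0]
    - [0,0,0]
    - [0,0,0]
    - [0,0,0]
  jaw: [0,0,0,0,0,0,0,0,0,0,0,0]

```text
time_s: 39.0
tool_pos: [0.3941, -0.1673, 0.2117]
tool_rot: [179.8, 0.0, 91.7]
force: [-0.4, -0.6, -3.0]
grip_width: 0.0276
grasp_force: 60.0
```

Request:
send_rows:
  xyz:
    - [0,0,0.003]
    - [0,0,0]
    - [0,0,0]
  rotation:
    - [0,0,0]
    - [0,0,0]
    - [0,0,0]
  jaw: [0,0,0]

```text
time_s: 39.3
tool_pos: [0.3934, -0.1675, 0.2084]
tool_rot: [179.8, -0.0, 91.7]
force: [0.2, 0.0, -4.1]
grip_width: 0.0274
grasp_force: 60.0
```

Request:
send_rows:
  xyz:
    - [0,0,0.003]
    - [0,0,0.003]
    - [0,0,0]
    - [0,0,0]
  rotation:
    - [0,0,0]
    - [0,0,0]
    - [0,0,0]
    - [0,0,0]
  jaw: [0,0,0,0]

```text
time_s: 39.7
tool_pos: [0.3933, -0.1674, 0.2019]
tool_rot: [179.9, -0.0, 91.7]
force: [1.5, -0.2, -2.1]
grip_width: 0.0271
grasp_force: 60.0
```

Request:
send_rows:
  xyz:
    - [0,0,0.001]
    - [0,0,0]
    - [0,0,0]
  rotation:
    - [0,0,0]
    - [0,0,0]
    - [0,0,0]
  jaw: [0,0,0]

```text
time_s: 40.0
tool_pos: [0.3934, -0.1677, 0.2016]
tool_rot: [179.9, -0.0, 91.7]
force: [-0.9, -1.1, 6.5]
grip_width: 0.0276
grasp_force: 59.9
```

Request:
send_rows:
  xyz:
    - [0,0,0]
    - [0,0,0]
    - [0,0,0]
    - [0,0,-0.02]
    - [0,0,-0.04]
    - [0,0,-0.04]
    - [0,0,-0.04]
    - [0,0,-0.016]
    - [0.032,0.036,0]
    - [0.032,0.036,0]
    - [0.032,0.036,0]
    - [0.032,0.036,0]
    - [0,0,0]
    - [0,0,0]
  rotation:
    - [0,0,0]
    - [0,0,0]
    - [0,0,0]
    - [0,0,0]
    - [0,0,0]
    - [0,0,0]
    - [0,0,0]
    - [0,0,0]
    - [0,0,0]
    - [0,0,0]
    - [0,0,0]
    - [0,0,0]
    - [0,0,0]
    - [0,0,0]
  jaw: [0.5,0.6,0.6,0.6,0.6,0.6,0.6,0.6,0.6,0.6,0.6,0.6,0.6,0.6]

```text
time_s: 41.4
tool_pos: [0.5334, -0.0342, 0.3563]
tool_rot: [-180.0, 0.1, 91.8]
force: [0.1, -0.3, -0.5]
grip_width: 0.0522
grasp_force: 0.0
```

```bash
cat > k.py <<'E'
from h import *
c=cam('wrist');hsv=cv2.cvtColor(c['image'],cv2.COLOR_BGR2HSV);print(env.get_obs()['tool_pos'],env.get_obs()['tool_rot'])
m=cv2.inRange(hsv,(3,205,100),(18,255,255));m[225:]=0
for k in cv2.findContours(m,0,1)[0]:
    if cv2.contourArea(k)>30:
        r=cv2.minAreaRect(k);print(cv2.contourArea(k),r,ray(c,*r[0],.058)[:2].round(4),[ray(c,*p,.058)[:2].round(4).tolist() for p in cv2.boxPoints(r)])
for n,x,y in(('c',.539,.182),('a',.537,.020)):
    for z in(.058,.076):print(n,z,np.round(proj(c,[x,y,z]),1))
E
python3 k.py
```

```text
[ 0.53275204 -0.03563065  0.35659812] [1.79986573e+02 4.87331775e-02 9.16992307e+01]
187.5 ((328.5609436035156, 182.64720153808594), (61.343711853027344, 4.4885640144348145), 4.085616588592529) [ 0.6096 -0.0276] [[0.5792, -0.0287], [0.5792, -0.0241], [0.6401, -0.0266], [0.6404, -0.0311]]
30.5 ((291.4058837890625, 178.4235382080078), (10.304197311401367, 5.423261642456055), 12.52880859375) [ 0.5726 -0.0245] [[0.5671, -0.0263], [0.5679, -0.0209], [0.578, -0.0228], [0.5772, -0.0282]]
664.0 ((332.2544860839844, 167.31515502929688), (50.12194061279297, 24.37765884399414), 4.236394882202148) [ 0.6116 -0.0121] [[0.5872, -0.0232], [0.587, 0.0008], [0.6356, -0.0012], [0.637, -0.0254]]
198.5 ((351.7431335449219, 138.47706604003906), (18.933202743530273, 30.413063049316406), 9.865806579589844) [0.6272 0.0162] [[0.6173, 0.0032], [0.619, 0.0313], [0.6369, 0.029], [0.6357, 0.0006]]
324.0 ((369.4170227050781, 149.48583984375), (8.342694282531738, 76.79126739501953), 9.688787460327148) [0.6455 0.0064] [[0.6401, -0.0307], [0.6426, 0.042], [0.6505, 0.041], [0.6485, -0.0319]]
32.5 ((367.6000061035156, 95.70000457763672), (9.803058624267578, 8.538147926330566), 18.43494987487793) [0.6369 0.0553] [[0.6317, 0.0529], [0.6332, 0.06], [0.6421, 0.0576], [0.6406, 0.0505]]
803.5 ((328.9822998046875, 101.26549530029297), (72.63874816894531, 24.745067596435547), 3.8140745162963867) [0.6021 0.0492] [[0.5686, 0.0393], [0.5686, 0.061], [0.635, 0.059], [0.6364, 0.0372]]
c 0.058 [267.3 -75.7]
c 0.076 [268.5 -90.9]
a 0.058 [257.1 131.3]
a 0.076 [257.5 132.6]
```

Request:
send_rows:
  xyz:
    - [0.04,0,0]
    - [0.04,0,0]
    - [0.04,0,0]
    - [0.04,0,0]
    - [0,0,0]
    - [0,0,0]
  rotation:
    - [0,0,0]
    - [0,0,0]
    - [0,0,0]
    - [0,0,0]
    - [0,0,0]
    - [0,0,0]
  jaw: [0.6,0.6,0.6,0.6,0.6,0.6]

```text
time_s: 42.05
tool_pos: [0.5278, 0.124, 0.3573]
tool_rot: [179.9, 0.0, 91.7]
force: [-0.7, -0.2, 0.9]
grip_width: 0.0526
grasp_force: 0.0
```

```bash
python3 k.py
python3 - <<'E'
from h import *
t=cam('top');hsv=cv2.cvtColor(t['image'],cv2.COLOR_BGR2HSV)
for nm,lo,hi,z in(('green',(50,120,60),(75,255,255),.006),('head',(18,50,120),(30,200,255),.076),('handle',(5,100,60),(15,230,255),.054)):
    m=cv2.inRange(hsv,lo,hi);w=np.zeros_like(m);w[180:230,280:360]=m[180:230,280:360]
    k=max(cv2.findContours(w,0,1)[0],key=cv2.contourArea);r=cv2.minAreaRect(k);print(nm,ray(t,*r[0],z)[:2].round(4),r)
E
```

```text
[0.52802441 0.12279219 0.3573776 ] [1.79889360e+02 3.80799354e-02 9.15840470e+01]
1606.5 ((361.8067321777344, 155.70394897460938), (60.56781768798828, 127.76695251464844), 50.9315299987793) [0.6345 0.1582] [[0.569, 0.1396], [0.6548, 0.2176], [0.6981, 0.1762], [0.6117, 0.0915]]
936.0 ((340.95343017578125, 96.75753784179688), (77.53943634033203, 27.2775936126709), 2.12109637260437) [0.6081 0.2119] [[0.5728, 0.2], [0.5719, 0.2238], [0.6427, 0.2236], [0.6453, 0.1997]]
c 0.058 [264.5 127.6]
c 0.076 [265.5 128.7]
a 0.058 [256.4 278.9]
a 0.076 [256.8 288.6]
green [ 0.3964 -0.1697] ((318.12933349609375, 205.7433624267578), (68.32666015625, 33.978816986083984), 6.519801616668701)
head [ 0.391  -0.1152] ((303.5, 204.5), (19.0, 21.0), 90.0)
handle [ 0.3961 -0.2103] ((333.0, 204.0), (8.0, 38.0), 90.0)
```

Run:
```python
from h import *
s=cam('scene');hs=cv2.cvtColor(s['image'],cv2.COLOR_BGR2HSV)
for n,u,v in(('c',305,217),('a',256,201)):
    print(n);[print(r,' '.join('%d/%d/%d'%tuple(hs[r,x]) for x in range(u-8,u+9,2))) for r in range(v-9,v+7,2)]
c=cam('wrist');h=cv2.cvtColor(c['image'],cv2.COLOR_BGR2HSV)
print('wrist c');[print(r,' '.join('%d/%d/%d'%tuple(h[r,x]) for x in range(240,290,5))) for r in range(106,152,4)]
```

```text
c
208 0/7/35 40/22/35 15/15/34 30/8/33 0/0/33 30/15/34 30/7/35 15/14/36 20/16/48
210 30/15/34 15/15/35 30/8/33 30/14/36 0/8/34 0/8/34 0/0/34 10/21/37 23/19/55
212 30/15/34 0/7/36 30/8/34 15/14/36 15/15/35 20/22/35 0/0/34 20/22/35 23/18/56
214 30/7/35 45/14/36 30/7/35 0/0/35 30/15/35 0/7/35 30/15/35 45/15/35 23/19/55
216 30/7/36 30/14/36 12/68/49 10/122/65 13/134/84 11/109/63 0/0/34 15/11/47 24/23/55
218 14/155/135 13/156/147 17/63/207 13/204/221 13/162/202 13/173/204 14/161/106 30/15/52 23/18/58
220 13/156/147 14/154/161 13/146/161 15/65/195 15/104/209 14/40/237 13/102/203 18/21/62 30/17/61
222 23/33/141 16/92/189 14/145/172 15/76/164 14/110/178 14/162/220 16/157/237 13/118/123 30/17/61
a
192 67/178/149 47/30/59 23/18/58 38/18/58 40/13/59 38/18/58 38/18/58 38/18/58 40/13/58
194 30/18/58 38/18/58 30/17/59 38/17/60 30/17/59 30/22/59 30/18/58 40/13/59 30/18/58
196 38/18/58 30/13/58 38/17/59 30/18/58 38/17/59 40/13/58 38/17/59 38/18/58 38/18/58
198 30/14/56 30/9/57 38/17/59 40/13/58 30/22/58 36/22/58 38/18/58 40/13/58 30/13/57
200 30/14/56 36/22/58 30/18/57 19/42/66 21/55/74 17/65/79 15/
[... 925 characters left out ...]
/167/254 0/0/255 30/3/255 106/214/174
130 104/170/246 105/180/243 110/132/156 23/153/255 22/144/255 20/154/254 26/82/255 0/0/255 0/0/255 21/164/255
134 104/172/244 0/0/255 24/22/234 17/161/255 27/255/255 27/181/255 0/0/255 21/163/254 0/0/255 23/122/255
138 104/168/249 0/0/255 0/0/255 106/204/185 21/161/255 0/0/255 21/158/254 20/161/254 21/161/254 0/0/255
142 107/172/213 106/192/181 23/9/253 23/17/246 108/171/152 21/160/254 21/162/254 21/160/254 21/160/254 20/179/254
146 106/176/219 106/177/217 108/55/182 25/14/240 26/10/195 13/183/238 15/173/237 15/174/245 15/172/237 15/172/234
150 106/174/216 106/176/216 106/177/222 30/10/255 22/16/238 107/181/182 16/173/244 15/172/239 16/174/239 16/172/237
```

No orange shows above either wood skyline, both covers are shut, and the mallet head is at (0.391, -0.115), 55 mm from the pad's middle. Handing in.

```bash
python3 -c "
from h import *
o=env.get_obs();print(o['time_s'],o['force']);print(env.sign_off())"
```

```text
42.25 [ 0.3196855  -0.16330578 -0.14117016]
the job is handed in; nothing more can be done
None
```

The job is handed in at 42 s: both corners present (brown and pale; no white one was on the bench) are clamped under shut covers, their keys look flush, the mallet is back on its green pad, and no verdict came back.

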